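# File the metal specimen plates and log the drawer

### The job

Clear the bench after the metals practical: open the cabinet's upper drawer, lay every metal specimen plate in it, flat on the drawer's floor and not one on another, and push the drawer fully shut. Then take the hand scanner, aim it squarely at the middle of the stock label on the cabinet from about 10 cm away and hold it steady there for at least a second to log the drawer, and stand the scanner back upright on the middle of its charging pad. Leave the white porcelain spot plate and everything else where they are.

Things in the scene. Friction and masses are not known exactly. Their poses are not given: they have to be found in the camera images.
- copper_center (a point): centre of the reddish copper specimen plate: a plain loose flat rectangular plate, 72 (its x) x 40 (its y) x 5 mm thick (its z), 100 to 130 g, square edges, lying flat on the bench at the start; either face may be up. It may be absent from the job (then no pose). The point is half-way up its thickness (2.5 mm above what it lies on)
- brass_center (a point): centre of the golden yellow brass specimen plate: a plain loose flat rectangular plate, 72 (its x) x 40 (its y) x 5 mm thick (its z), 100 to 130 g, square edges, lying flat on the bench at the start; either face may be up. It may be absent from the job (then no pose). The point is half-way up its thickness (2.5 mm above what it lies on)
- zinc_center (a point): centre of the bluish grey zinc specimen plate: a plain loose flat rectangular plate, 72 (its x) x 40 (its y) x 5 mm thick (its z), 100 to 130 g, square edges, lying flat on the bench at the start; either face may be up. It may be absent from the job (then no pose). The point is half-way up its thickness (2.5 mm above what it lies on)
- iron_center (a point): centre of the dark grey iron specimen plate: a plain loose flat rectangular plate, 72 (its x) x 40 (its y) x 5 mm thick (its z), 100 to 130 g, square edges, lying flat on the bench at the start; either face may be up. It may be absent from the job (then no pose). The point is half-way up its thickness (2.5 mm above what it lies on)
- tin_center (a point): centre of the bright silvery tin specimen plate: a plain loose flat rectangular plate, 72 (its x) x 40 (its y) x 5 mm thick (its z), 100 to 130 g, square edges, lying flat on the bench at the start; either face may be up. It may be absent from the job (then no pose). The point is half-way up its thickness (2.5 mm above what it lies on)
- drawer (a joint): how far the cabinet's upper drawer is pulled out, m: 0 shut, 0.20 at its stop. It slides straight out toward the robot's side (along -x of drawer_floor) with about 2 N of friction and stays where it is left
- drawer_handle (a point): middle of the upper drawer's bar handle: round steel bar 10 mm thick, 110 mm long, level, parallel to the drawer front, axis 45 mm out from the front's face, 30 mm below the cabinet's top, 100 mm above the bench. Moves with the drawer; x points into the cabinet, y along the bar, z up. The lower drawer's handle below it (25 mm out, 45 mm above the bench) is a dummy
- drawer_floor (a point): point on the upper drawer's inner floor, on its middle line, 50 mm behind the front panel's inner face, 76 mm above the bench; moves with the drawer. x into the cabinet, y along the front, z up. Inside 254 mm deep (x), 290 wide (y); walls rise 32 mm, the front panel 44 mm above the floor. With the drawer out by d, floor at x below d - 0.054 m is open from above
- label (a point): centre of the stock label, a white card 92 x 42 mm with black bars, held leaning back on the fixed cabinet's top; z is the card's outward normal, toward the robot's side and 55 degrees above level. It is on the cabinet's middle line 46 mm behind its front face; its holder rises 35 mm above the top. Grey cabinet with blue fronts: 300 deep, 330 wide, 130 mm high; carton and jars on its back half
- scanner_grip (a point): point on the axis of the hand scanner's yellow handle (34 mm wide, 26 thick, 126 long), near its centre of mass. x toward the head, y across, z up. Loose, 165 mm long, about 170 g; it stands on the handle's tail and the edge of its grey head (64 mm wide): then this point is 34 mm above the pad, the handle rises 16 degrees to the head, which begins 25 mm ahead of this point and bends down
- scanner_window (a point): centre of the red window at the end of the scanner's head; its z axis is the direction in which the scanner looks: while the scanner stands level, forward (its x) and 55 degrees below level
- pad_center (a point): centre of the top face of the scanner's charging pad: a fixed flat black plate 200 (x) x 110 (y) x 8 mm high; the scanner stands on it at the start, head toward the pad's +x, its grip point 12 mm behind the scanner's middle
- spot_plate_center (a point): centre of a white porcelain spot plate (85 x 55 x 8 mm, six shallow wells) lying among the metal plates; not part of the job
- mortar: white porcelain mortar, 124 mm across, 65 high; bystander (origin under its centre)
- beaker: glass beaker, 72 mm across, 85 high; bystander (origin under its centre)
- wash_bottle: white wash bottle, 68 mm across, 215 high; bystander (origin under its centre)
- tongs: dark crucible tongs, 220 mm long, lying flat; bystander (origin at its middle)

How it is judged:
On the way, in this order (a step that is already met when the one before it is completed fails the run):
1. the upper drawer is pulled open, by at least 8 cm (value of joint drawer above 0.08 m), for 0.2 s.
2. every metal plate that is there lies flat on the floor of the open drawer (x of copper_center in the frame of drawer_floor between -0.048 and 0.203 m and y of copper_center in the frame of drawer_floor between -0.146 and 0.146 m and z of copper_center in the frame of drawer_floor between -0.002 and 0.006 m and (angle between copper_center's own z axis and vertical below 0.12 rad or angle between copper_center's own z axis and vertical above 3.02 rad) and x of brass_center in the frame of drawer_floor between -0.048 and 0.203 m and y of brass_center in the frame of drawer_floor between -0.146 and 0.146 m and z of brass_center in the frame of drawer_floor between -0.002 and 0.006 m and (angle between brass_center's own z axis and vertical below 0.12 rad or angle between brass_center's own z axis and vertical above 3.02 rad) and x of zinc_center in the frame of drawer_floor between -0.048 and 0.203 m and y of zinc_center in the frame of drawer_floor between -0.146 and 0.146 m and z of zinc_center in the frame of drawer_floor between -0.002 and 0.006 m and (angle between zinc_center's own z axis and vertical below 0.12 rad or angle between zinc_center's own z axis and vertical above 3.02 rad) and x of iron_center in the frame of drawer_floor between -0.048 and 0.203 m and y of iron_center in the frame of drawer_floor between -0.146 and 0.146 m and z of iron_center in the frame of drawer_floor between -0.002 and 0.006 m and (angle between iron_center's own z axis and vertical below 0.12 rad or angle between iron_center's own z axis and vertical above 3.02 rad) and x of tin_center in the frame of drawer_floor between -0.048 and 0.203 m and y of tin_center in the frame of drawer_floor between -0.146 and 0.146 m and z of tin_center in the frame of drawer_floor between -0.002 and 0.006 m and (angle between tin_center's own z axis and vertical below 0.12 rad or angle between tin_center's own z axis and vertical above 3.02 rad) and linear speed of each of plate_copper, plate_brass, plate_zinc, plate_iron, plate_tin below 0.03 m/s and value of joint drawer above 0.05 m), for 0.3 s.
3. the drawer is shut with the plates in it (value of joint drawer below 0.01 m and x of copper_center in the frame of drawer_floor between -0.048 and 0.203 m and y of copper_center in the frame of drawer_floor between -0.146 and 0.146 m and z of copper_center in the frame of drawer_floor between -0.002 and 0.006 m and (angle between copper_center's own z axis and vertical below 0.12 rad or angle between copper_center's own z axis and vertical above 3.02 rad) and x of brass_center in the frame of drawer_floor between -0.048 and 0.203 m and y of brass_center in the frame of drawer_floor between -0.146 and 0.146 m and z of brass_center in the frame of drawer_floor between -0.002 and 0.006 m and (angle between brass_center's own z axis and vertical below 0.12 rad or angle between brass_center's own z axis and vertical above 3.02 rad) and x of zinc_center in the frame of drawer_floor between -0.048 and 0.203 m and y of zinc_center in the frame of drawer_floor between -0.146 and 0.146 m and z of zinc_center in the frame of drawer_floor between -0.002 and 0.006 m and (angle between zinc_center's own z axis and vertical below 0.12 rad or angle between zinc_center's own z axis and vertical above 3.02 rad) and x of iron_center in the frame of drawer_floor between -0.048 and 0.203 m and y of iron_center in the frame of drawer_floor between -0.146 and 0.146 m and z of iron_center in the frame of drawer_floor between -0.002 and 0.006 m and (angle between iron_center's own z axis and vertical below 0.12 rad or angle between iron_center's own z axis and vertical above 3.02 rad) and x of tin_center in the frame of drawer_floor between -0.048 and 0.203 m and y of tin_center in the frame of drawer_floor between -0.146 and 0.146 m and z of tin_center in the frame of drawer_floor between -0.002 and 0.006 m and (angle between tin_center's own z axis and vertical below 0.12 rad or angle between tin_center's own z axis and vertical above 3.02 rad)), for 0.2 s.
4. the scanner looks squarely at the label's middle from 4 to 18 cm, held still for about a second, the drawer shut (x of label in the frame of scanner_window between -0.025 and 0.025 m and y of label in the frame of scanner_window between -0.025 and 0.025 m and z of label in the frame of scanner_window between 0.04 and 0.18 m and angle between the z axis of scanner_window and the z axis of label, either way round below 0.5 rad and z of scanner_window in the frame of label above 0.03 m and linear speed of scanner below 0.04 m/s and value of joint drawer below 0.012 m), for 0.9 s.
At the end, for the whole second after the job is handed in: the drawer is shut (within 10 mm) with every present metal plate lying flat on its floor (none on another), and the scanner stands upright and at rest on its charging pad, its grip point within 60 mm of the pad's centre, seen from above (all of step 3 and linear speed of each of plate_copper, plate_brass, plate_zinc, plate_iron, plate_tin below 0.03 m/s and horizontal distance between scanner_grip and pad_center below 0.06 m and z of scanner_grip in the frame of pad_center between 0.025 and 0.045 m and angle between scanner_grip's own z axis and vertical below 0.2 rad and linear speed of scanner below 0.02 m/s); the robot touches nothing.
It fails at once if a bystander (spot plate, mortar, beaker, wash bottle, tongs) is pushed more than 5 cm away or knocked over (distance of any of spot_plate_center, mortar, beaker, wash_bottle, tongs from where it was at the start of the episode above 0.05 m or angle between any of spot_plate_center, mortar, beaker, wash_bottle, tongs's own z axis and vertical above 0.5 rad).
Of plate_copper, plate_brass, plate_zinc, plate_iron, plate_tin only 3 to 5 are there at a start; the rules pass over those that are not, and their reading is None.
At some moment in a run one of plate_copper, plate_brass, plate_zinc, plate_iron, plate_tin may be knocked a few centimetres aside while the robot is not near it.
Once in a run the grip may slacken for a moment while it holds something.
It also fails if it takes over 208 s, if anything falls off the work surface, if the arm or the gripper's body presses on something with over 40 N, if the wrist force passes 120 N, or if a joint passes its speed limit or range.

### The arm

A 6-joint arm with a two-finger parallel gripper is mounted at the origin on the work surface. World frame = base frame: x ahead of the robot, y to its left, z up, the work surface at z = 0. Lengths are in m, angles in rad, forces in N, time in s.
With the tool pointing down it reaches from about 0.35 to 0.975 m from the base axis. Payload 4.9 kg.
Tool frame: the origin (TCP) lies at the very end of the fingers, on their centre line; the grasp point (between the pads) lies 19 mm behind it (ctrl.grasp_offset is the distance from the TCP to the grasp point, in m); y points along the fingers, z is the direction in which the jaws open and shut, and the axes are right-handed (so a half turn about y gives the same grasp; the last joint's range is limited). The gripper opens to 85 mm and grips with 20 to 120 N. Pads are 22 mm wide; open, the fingers measure 114 mm over their backs; the gripper's body (76 mm by 85 mm) begins 54 mm behind the grasp point. The pads swing forward as they close: fully open they stand 13 mm farther back than shut.
Start: joints at [1.101, 0.053, 1.613, -0, 1.476, -0.119], TCP at [0.215, 0.587, 0.231] pointing down, gripper open.
Joint ranges: [-3.01, 3.01], [-1.01, 2.22], [0.06, 2.58], [-1.02, 4.17], [0.09, 2.62], [-3.14, 3.14]. Speed limits (rad/s): [2.57, 2.57, 3.14, 3.14, 3.14, 3.14].

### API

Orientations are given as a rotation vector (axis times angle).
In Python, from station import ctrl, eyes, finish_job, find_in, regions_of, pinpoint gives the robot as it stands.
- The arm moves only by the tool play_rows, never from a script. Its argument "moves" is a list of rows, each an object of numbers: "x", "y", "z": the shift along the world's x, y, z in cm; "turn": the turn about the world's z in degrees; "jaw": the finger opening in cm, from 0 to 8.54. A call has 1 to 8 rows; each row shifts and turns the commanded pose from where the row before left it; what a row does not reach is not made up. A row lasts 1/12 s, in which the tool goes at most 41.7 mm and 7.16 degrees, less where a joint would pass 70% of its speed; a pose out of reach is approached as far as the arm can. A call is refused whole if a number of a shift passes 4.17 or a number of a turn 7.16, either way. A call with a gripper value outside its range is refused whole. The fingers move at their own pace and stop on an object; "squeeze" is the grip in N (left out, the last holds). Time passes only in rows, so rows that do not move let the fingers close. It gives the time, the measured TCP pose, the force and the opening at its end, in the units of the state.
- ctrl.get_obs(): the state, without advancing time (a new reading comes with each control period).
- eyes.get_image(name): name is "scene" or "side" or "wrist"; returns a dict with "img" (480x640x3 uint8, red, green, blue), "camera_matrix" (3x3 intrinsics, pixels), "cam_to_world" (4x4, takes a point from camera to world coordinates). Camera axes: x right, y up, looking along -z (the intrinsics and any distortion apply to the point x, -y, -z); pixel columns grow to the right and rows downward; lengths in m; the calibration is good to about 2 mm. A picture is of the moment at which its call begins. There is no depth.
- finish_job(): hands the job in, once; it reports no verdict.
Trained networks look in the newest picture that a camera, given by its name, has taken for a name from the list of things; names that differ only in an ending like _2 or _b are one class to them, and where a whole thing is asked for, a point or a joint stands for the part that bears it (a point fixed in the world has none). Each returns a list of dicts, best first, with "score" (0 to 1); they miss things now and then, are a little off and sometimes report something else, mostly with a low value. They report only what shows in the picture. A call takes as long as a camera call.
- find_in(camera, query): "point" ([column, row] in pixels, amid what is visible of it).
- regions_of(camera, query): "pixels" (480x640 bool, what is visible of it) and "point" ([column, row] in pixels, amid what is visible of it).
- pinpoint(camera, query): "point" ([column, row] in pixels: a listed point, or the origin of a listed thing).
The state is a dict: "t": time; "q": joint angles; "dq": joint speeds; "effort": joint torques, N m; "tool_pos": TCP position; "tool_rot": TCP orientation; "contact_force": force on the tool from outside, world axes, zero at the start; "wrist_torque": the same for the moment, N m; "opening": finger opening in m.
Only numpy, scipy, OpenCV 4.12 (cv2) and the standard library are available. Lean on these libraries where they do the work, as an engineer would, in place of code of your own. Each camera call takes 0.05 s, during which the arm holds its last target.

## Working session

There is one attempt and no reset: what is moved stays moved. The work goes in short steps, Python scripts to look and compute and a tool call to move; the robot and the scene stay as the last step left them, time stands still between calls to the robot, and variables do not carry over. Pictures are saved under pics/ and viewed, and the job is handed in when it is done.

Besides the shell and the picture viewer there is one more tool, called after "Request:" by a JSON object that holds its "fn" and its "kwargs", one argument or row to a line. play_rows: Moves the arm, as the interface text tells. Its arguments: {"type":"object","properties":{"moves":{"type":"array"},"squeeze":{"type":"number"}},"required":["moves"]}

```bash
ls; mkdir -p pics; cat > h.py <<'E'
import numpy as np, cv2
from station import ctrl, eyes, finish_job, find_in, regions_of, pinpoint
def snap(n,f):
    d=eyes.get_image(n); cv2.imwrite('pics/'+f,cv2.cvtColor(d['img'],cv2.COLOR_RGB2BGR)); return d
def ray(d,p):
    K=np.array(d['camera_matrix']);T=np.array(d['cam_to_world'])
    v=np.linalg.inv(K)@np.array([p[0],p[1],1.]); v=np.array([v[0],-v[1],-v[2]])
    return T[:3,3],T[:3,:3]@v
def onz(d,p,z):
    o,v=ray(d,p); return o+v*(z-o[2])/v[2]
def proj(d,P):
    K=np.array(d['camera_matrix']);T=np.array(d['cam_to_world'])
    c=T[:3,:3].T@(np.array(P)-T[:3,3]); c=np.array([c[0],-c[1],-c[2]]); u=K@c; return u[:2]/u[2]
def tri(obs):
    A=np.zeros((3,3));b=np.zeros(3)
    for d,p in obs:
        o,v=ray(d,p); v=v/np.linalg.norm(v);M=np.eye(3)-np.outer(v,v);A+=M;b+=M@o
    return np.linalg.solve(A,b)
E
python3 - <<'E'
from h import *
o=ctrl.get_obs(); print(o)
for n in ['scene','side','wrist']:
    d=snap(n,n+'0.png'); print(n,np.round(d['camera_matrix'],1).tolist(),np.round(d['cam_to_world'],3).tolist(),[k for k in d])
print(ctrl.get_obs()['t'])
E
```

```text
pics
{'t': 0.0, 'q': array([ 1.10097602e+00,  5.33716049e-02,  1.61430358e+00, -1.93941523e-05,
        1.47599991e+00, -1.19019818e-01]), 'dq': array([-0.00030651, -0.00021973, -0.00020633, -0.00201725,  0.00057309,
       -0.00184164]), 'effort': array([ 1.45741476e-03, -3.93678761e+01, -3.70178175e+01, -2.64452234e-05,
        6.89784836e-03,  2.08265000e-06]), 'tool_pos': array([0.21451108, 0.58636636, 0.23004816]), 'tool_rot': array([-1.5552155 ,  0.27579874, -0.27487441]), 'contact_force': array([-0.04986375, -0.00684499,  0.84473691]), 'wrist_torque': array([-0.04684817,  0.07668461, -0.02040124]), 'opening': 0.08568579394947314}
scene [[500.3, 0.0, 320.5], [0.0, 500.3, 242.0], [0.0, 0.0, 1.0]] [[0.319, -0.721, 0.615, 1.28], [0.948, 0.247, -0.203, -0.173], [-0.006, 0.648, 0.762, 0.964], [0.0, 0.0, 0.0, 1.0]] ['img', 'camera_matrix', 'cam_to_world']
side [[435.5, 0.0, 319.9], [0.0, 435.5, 238.9], [0.0, 0.0, 1.0]] [[0.995, 0.034, -0.093, 0.473], [-0.097, 0.538, -0.838, -0.759], [0.022, 0.842, 0.538, 0.668], [0.0, 0.0, 0.0, 1.0]] ['img', 'camera_matrix', 'cam_to_world']
wrist [[378.0, 0.0, 321.2], [0.0, 378.0, 234.9], [0.0, 0.0, 1.0]] [[0.343, -0.892, -0.296, 0.139], [0.939, 0.325, 0.11, 0.616], [-0.002, -0.315, 0.949, 0.374], [0.0, 0.0, 0.0, 1.0]] ['img', 'camera_matrix', 'cam_to_world']
0.15
```

View pics/scene0.png

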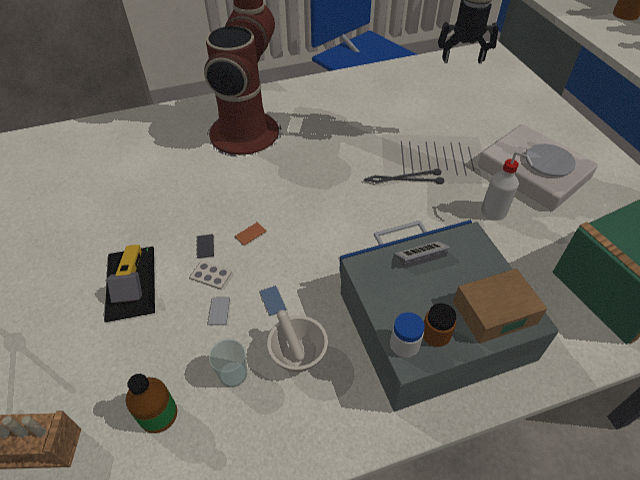

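View pics/side0.png

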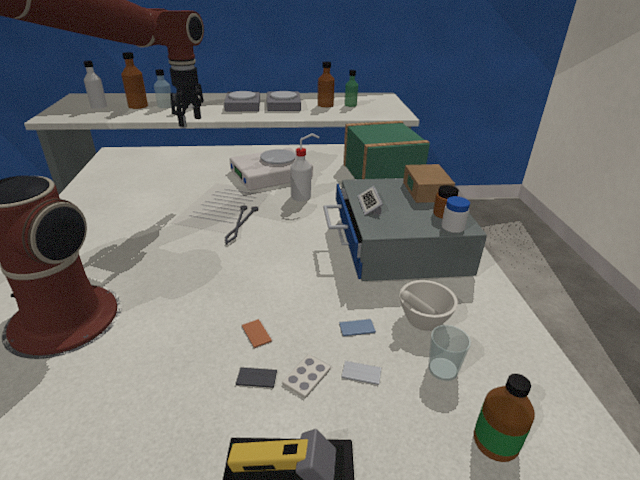

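View pics/wrist0.png

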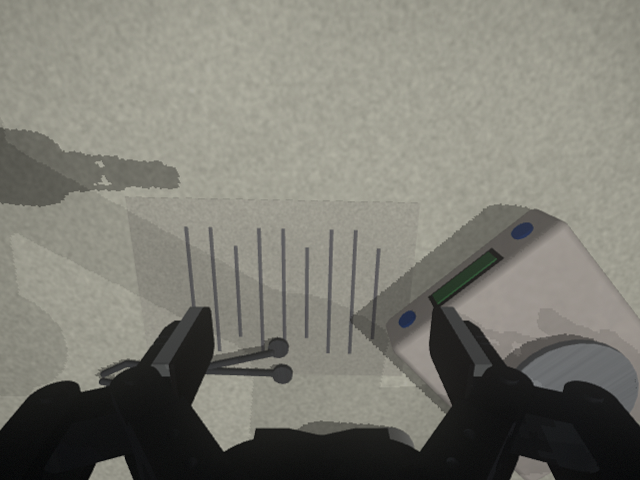

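```bash
cat > m.py <<'E'
from h import *
Z={'copper_center':.0025,'brass_center':.0025,'zinc_center':.0025,'iron_center':.0025,'tin_center':.0025,'drawer_handle':.1,'label':None,'scanner_grip':.042,'scanner_window':None,'pad_center':.008,'spot_plate_center':.004,'mortar':0,'beaker':0,'wash_bottle':0,'tongs':None}
D={n:eyes.get_image(n) for n in ['scene','side']}
for k,z in Z.items():
    obs=[];s=k+': '
    for n in D:
        r=pinpoint(n,k)
        for x in r[:2]: s+=f"{n} {x['score']:.2f} {np.round(x['point'],0)} "
        if r:
            obs.append((D[n],r[0]['point']))
            if z is not None: s+=str(np.round(onz(D[n],r[0]['point'],z),3))+' '
    if len(obs)==2: s+=' tri '+str(np.round(tri(obs),3))
    print(s)
E
python3 m.py
```

```text
copper_center: scene 0.71 [252. 236.] [ 0.427 -0.077  0.002] side 0.89 [256. 334.] [ 0.417 -0.086  0.002]  tri [ 0.417 -0.076 -0.008]
brass_center: side 0.66 [304. 198.] [0.56  0.529 0.002] 
zinc_center: scene 0.91 [272. 297.] [ 0.626 -0.077  0.002] side 0.69 [358. 326.] [ 0.638 -0.079  0.002]  tri [ 0.635 -0.08   0.009]
iron_center: scene 0.60 [207. 245.] [ 0.422 -0.191  0.002] side 0.82 [255. 378.] [ 0.419 -0.201  0.002]  tri [ 0.417 -0.192 -0.005]
tin_center: scene 0.70 [219. 313.] [ 0.629 -0.201  0.002] side 0.71 [363. 374.] [ 0.624 -0.207  0.002]  tri [ 0.625 -0.201 -0.004]
drawer_handle: scene 0.83 [396. 228.] scene 0.55 [423. 246.] [0.599 0.237 0.1  ] side 0.93 [323. 215.] [0.593 0.243 0.1  ]  tri [0.594 0.24  0.099]
label: scene 0.81 [422. 243.] scene 0.38 [212. 275.] side 0.58 [371. 200.]  tri [0.709 0.237 0.152]
scanner_grip: scene 0.60 [126. 267.] scene 0.58 [297. 355.] [ 0.462 -0.38   0.042] side 0.91 [281. 454.] side 0.60 [329. 470.] [ 0.466 -0.38   0.042]  tri [ 0.465 -0.38   0.044]
scanner_window: scene 0.55 [128. 299.] side 0.60 [331. 470.]  tri [ 0.538 -0.392  0.015]
pad_center: scene 0.83 [128. 280.] [ 0.471 -0.388  0.008] side 0.83 [289. 473.] [ 0.477 -0.39   0.008]  tri [ 0.475 -0.389  0.01 ]
spot_plate_center: scene 0.98 [211. 270.] [ 0.505 -0.196  0.004] side 0.92 [307. 375.] side 0.51 [256. 380.] [ 0.517 -0.203  0.004]  tri [ 0.514 -0.2    0.008]
mortar: scene 0.78 [300. 356.] [ 0.787 -0.06  -0.   ] side 0.48 [326. 215.] side 0.37 [256. 378.] [0.621 0.419 0.   ]  tri [ 0.699 -0.013  0.143]
beaker: scene 0.63 [233. 372.] scene 0.59 [125. 280.] [ 0.777 -0.202  0.   ] side 0.88 [444. 365.] [ 0.789 -0.197  0.   ]  tri [ 0.784 -0.203  0.009]
wash_bottle: scene 0.66 [496. 210.] [0.546 0.563 0.   ] side 0.72 [301. 200.] side 0.63 [356. 328.] [0.551 0.522 0.   ]  tri [ 0.548  0.562 -0.012]
tongs: scene 0.62 [399. 180.] side 0.54 [242. 226.] side 0.16 [255. 333.]  tri [0.363 0.362 0.005]
```

```bash
python3 - <<'E'
from h import *
a=cv2.imread('pics/scene0.png')
cv2.imwrite('pics/z1.png',cv2.resize(a[205:405,325:565],None,fx=3.3,fy=3,interpolation=cv2.INTER_CUBIC))
b=cv2.imread('pics/side0.png')
cv2.imwrite('pics/z2.png',cv2.resize(b[160:290,310:490],None,fx=4,fy=4,interpolation=cv2.INTER_CUBIC))
for n in ['scene','side']:
    d=eyes.get_image(n)
    for k in ['copper','zinc','iron','tin','spot_plate','brass']:
        r=regions_of(n,k+'_center')
        if not r: print(n,k,'none');continue
        m=r[0]['pixels'].astype(np.uint8)
        c=max(cv2.findContours(m,cv2.RETR_EXTERNAL,cv2.CHAIN_APPROX_NONE)[0],key=len)[:,0]
        P=np.array([onz(d,p,.005 if k!='spot_plate' else .008)[:2] for p in c],np.float32)*1000
        q=cv2.minAreaRect(P)
        (x,y),(w,h),a=q
        if w<h: w,h,a=h,w,a+90
        if a>90:a-=180
        print(n,k,round(r[0]['score'],2),m.sum(),'c',round(x),round(y),'wh',round(w),round(h),'long axis deg',round(a,1))
E
```

```text
scene copper 0.7 337 c 422 -80 wh 72 42 long axis deg -64.4
scene zinc 0.93 423 c 636 -78 wh 70 40 long axis deg 4.8
scene iron 0.7 1838 c 478 -383 wh 202 110 long axis deg -6.4
scene tin 0.93 514 c 626 -200 wh 72 43 long axis deg -18.5
scene spot_plate 0.62 704 c 522 -200 wh 87 59 long axis deg 50.2
scene brass none
side copper 0.76 472 c 418 -82 wh 74 40 long axis deg -66.8
side zinc 0.67 422 c 633 -82 wh 70 42 long axis deg 5.7
side iron 0.81 701 c 421 -199 wh 72 43 long axis deg -9.5
side tin 0.68 670 c 622 -203 wh 71 46 long axis deg -17.0
side spot_plate 0.72 1165 c 516 -204 wh 90 59 long axis deg 49.6
side brass none
```

View pics/z1.png

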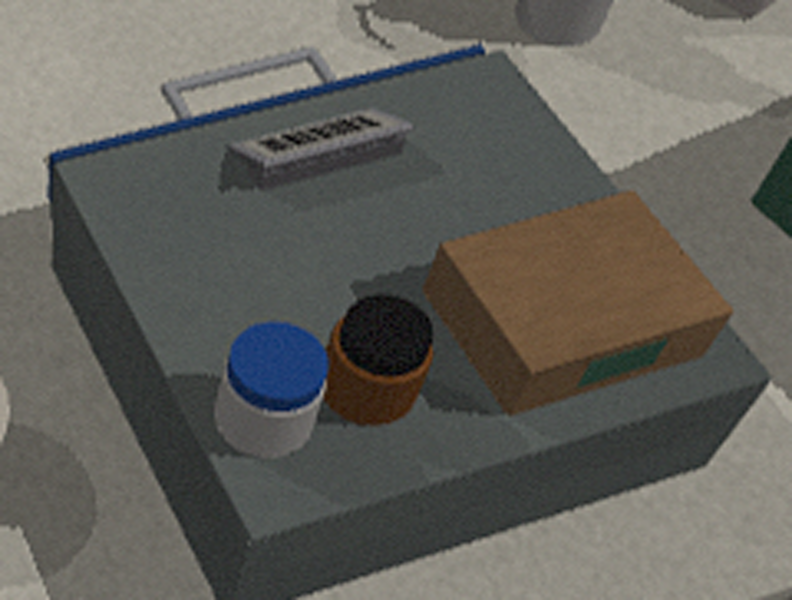

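View pics/z2.png

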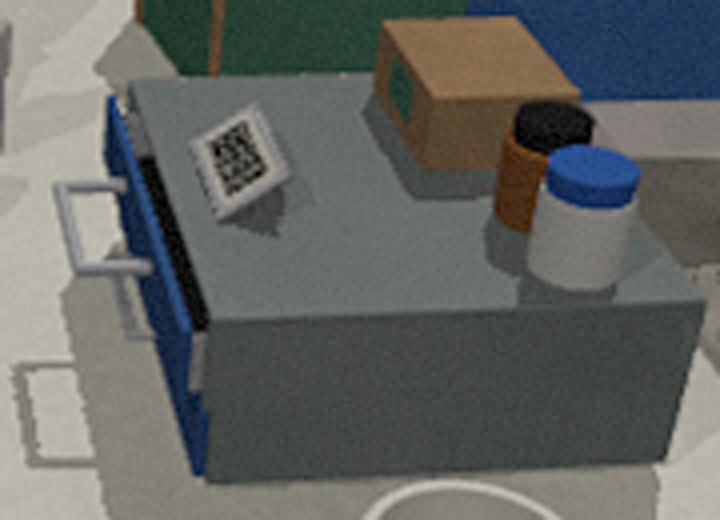

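```bash
python3 - <<'E'
from h import *
d=eyes.get_image('scene')
def z1(x,y): return (325+x/3.3, 205+y/3)
for p in [(55,163),(500,52),(250,540),(768,378)]:
    print('top',np.round(onz(d,z1(*p),.13),3))
for p in [(170,90),(310,52),(180,118),(330,80)]:
    print('h',np.round(onz(d,z1(*p),.1),3))
e=eyes.get_image('side')
def z2(x,y): return (310+x/4,160+y/4)
for p in [(135,82),(210,318),(703,300)]: print('top s',np.round(onz(e,z2(*p),.13),3))
for p in [(62,188),(83,268)]: print('h s',np.round(onz(e,z2(*p),.1),3))
E
```

```text
top [0.667 0.075 0.13 ]
top [0.666 0.4   0.13 ]
top [0.965 0.077 0.13 ]
top [0.962 0.403 0.13 ]
h [0.604 0.184 0.1  ]
h [0.6   0.294 0.1  ]
h [0.632 0.18  0.1  ]
h [0.631 0.294 0.1  ]
top s [0.667 0.388 0.13 ]
top s [0.664 0.069 0.13 ]
top s [0.96 0.07 0.13]
h s [0.603 0.285 0.1  ]
h s [0.605 0.178 0.1  ]
```

```bash
cat >> h.py <<'E'
from scipy.spatial.transform import Rotation as R
def st():
    o=ctrl.get_obs();M=R.from_rotvec(o['tool_rot']).as_matrix()
    print('t',round(o['t'],2),'tcp',np.round(o['tool_pos'],4),'jawyaw',round(np.degrees(np.arctan2(M[1,2],M[0,2])),2),'yaxis',np.round(M[:,1],3),'open',round(o['opening'],4),'F',np.round(o['contact_force'],1),'q',np.round(o['q'],2)); return o
E
python3 -c "
from h import *
st(); print(ctrl.grasp_offset)"
```

```text
t 2.55 tcp [0.2148 0.5869 0.2313] jawyaw 69.9 yaxis [-0. -0. -1.] open 0.0858 F [ 0.1  0.4 -0.1] q [ 1.1   0.05  1.61  0.    1.48 -0.12]
0.0187
```

Request:
{"fn": "play_rows", "kwargs": {
  "moves": [
    {"x": 2.8, "y": -2.5, "turn": -7, "jaw": 8.5},
    {"x": 2.8, "y": -2.5, "turn": -7},
    {"x": 2.8, "y": -2.5, "turn": -7},
    {"x": 2.8, "y": -2.5, "turn": -7},
    {"x": 2.8, "y": -2.5, "turn": -7},
    {"x": 2.8, "y": -2.5, "turn": -7},
    {"x": 2.8, "y": -2.5, "turn": -7},
    {"x": 2.8, "y": -2.5, "turn": -7}
  ]
}}

```text
invalid input
```

Request:
{"fn": "play_rows", "kwargs": {
  "moves": [
    {"x": 2.8, "y": -2.5, "z": 0, "turn": -7, "jaw": 8.5}
  ]
}}

```text
t: 2.63
tool_pos: [0.2397, 0.5642, 0.2313]
tool_rot: [-1.538, 0.37, -0.366]
contact_force: [0.3, -0.0, -0.2]
opening: 0.0852
```

Request:
{"fn": "play_rows", "kwargs": {
  "moves": [
    {"x": 2.8, "y": -2.5, "z": 0, "turn": -7, "jaw": 7},
    {"x": 2.8, "y": -2.5, "z": 0, "turn": -7, "jaw": 4},
    {"x": 2.8, "y": -2.5, "z": 0, "turn": -7, "jaw": 4},
    {"x": 2.8, "y": -2.5, "z": 0, "turn": -7, "jaw": 4},
    {"x": 2.8, "y": -2.5, "z": 0, "turn": -7, "jaw": 4},
    {"x": 2.8, "y": -2.5, "z": 0, "turn": -7, "jaw": 4},
    {"x": 2.8, "y": -2.5, "z": 0, "turn": -7, "jaw": 4},
    {"x": 2.8, "y": -2.5, "z": 0, "turn": -7, "jaw": 4}
  ]
}}

```text
t: 3.3
tool_pos: [0.4679, 0.3605, 0.2316]
tool_rot: [-1.261, 1.124, -1.125]
contact_force: [0.0, 1.8, 0.5]
opening: 0.0401
```

```bash
python3 -c "
from h import *
st()"
```

```text
t 3.3 tcp [0.4679 0.3605 0.2316] jawyaw 6.55 yaxis [ 0.  0. -1.] open 0.0401 F [0.  1.8 0.5] q [ 0.53 -0.03  1.69  0.    1.48  0.42]
```

Request:
{"fn": "play_rows", "kwargs": {
  "moves": [
    {"x": 2.64, "y": -2.46, "z": 0, "turn": -3.3, "jaw": 4},
    {"x": 2.64, "y": -2.46, "z": -1, "turn": -3.3, "jaw": 4},
    {"x": 2.64, "y": -2.46, "z": -1, "turn": 0, "jaw": 4},
    {"x": 2.64, "y": -2.46, "z": -2, "turn": 0, "jaw": 4},
    {"x": 2.64, "y": -2.46, "z": -2, "turn": 0, "jaw": 4},
    {"x": 0, "y": 0, "z": 0, "turn": 0, "jaw": 4}
  ]
}}

```text
t: 3.8
tool_pos: [0.6002, 0.2336, 0.166]
tool_rot: [-1.216, 1.212, -1.21]
contact_force: [-1.6, 0.4, -1.2]
opening: 0.0399
```

```bash
python3 -c "
from h import *
st(); snap('wrist','w1.png')
d=snap('side','s1.png'); d2=snap('scene','c1.png')
print(find_in('wrist','drawer_handle'),pinpoint('wrist','drawer_handle'))"
```

```text
t 3.8 tcp [0.6002 0.2336 0.166 ] jawyaw -0.02 yaxis [-0.005 -0.004 -1.   ] open 0.0399 F [-1.6  0.4 -1.2] q [ 0.26  0.15  1.62 -0.    1.38  0.26]
[{'point': [417.2, 163.3], 'score': 0.68}] [{'point': [322.2, 243.7], 'score': 0.84}]
```

View pics/w1.png

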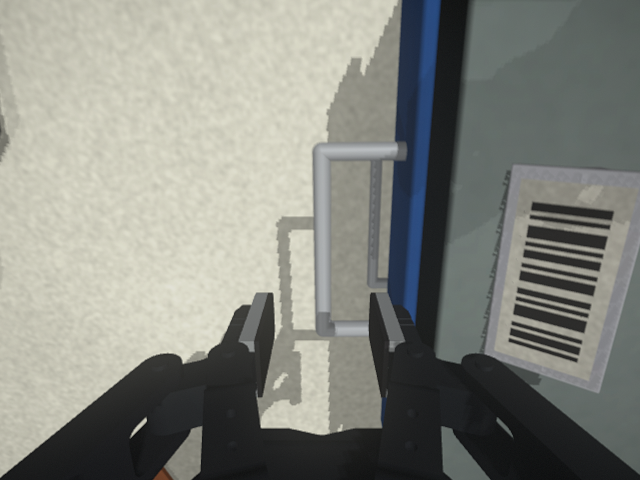

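View pics/s1.png

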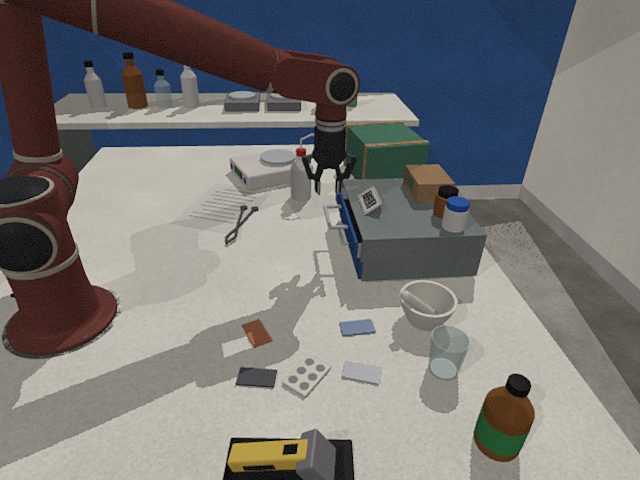

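```bash
python3 -c "
from h import *
d=eyes.get_image('wrist'); print(np.round(d['cam_to_world'],3))
for p in [(321,150),(322,243.7),(323,325)]: print(np.round(onz(d,p,.1),4))
for p in [(442,10),(412,320)]: print('edge?',np.round(onz(d,p,.13),4))
st()"
```

```text
[[ 1.    -0.006 -0.004  0.598]
 [ 0.007  0.949  0.314  0.322]
 [ 0.002 -0.314  0.949  0.316]
 [ 0.     0.     0.     1.   ]]
[0.5986 0.3003 0.1   ]
[0.5996 0.2445 0.1   ]
[0.6007 0.1881 0.1   ]
edge? [0.6507 0.3632 0.13  ]
edge? [0.6503 0.2101 0.13  ]
t 4.1 tcp [0.5987 0.2401 0.1727] jawyaw 0.39 yaxis [ 0.002  0.001 -1.   ] open 0.0397 F [-0.8  0.3 -0.5] q [0.27 0.14 1.62 0.   1.38 0.26]
```

Request:
{"fn": "play_rows", "kwargs": {
  "moves": [
    {"x": 0, "y": 0.2, "z": -3, "turn": 0, "jaw": 4},
    {"x": 0, "y": 0.2, "z": -3, "turn": 0, "jaw": 4},
    {"x": 0, "y": 0, "z": -2, "turn": 0, "jaw": 4},
    {"x": 0, "y": 0, "z": -1.0, "turn": 0, "jaw": 4},
    {"x": 0, "y": 0, "z": 0, "turn": 0, "jaw": 0.5},
    {"x": 0, "y": 0, "z": 0, "turn": 0, "jaw": 0.5},
    {"x": 0, "y": 0, "z": 0, "turn": 0, "jaw": 0.5},
    {"x": 0, "y": 0, "z": 0, "turn": 0, "jaw": 0.5}
  ],
  "squeeze": 40
}}

```text
t: 4.77
tool_pos: [0.5999, 0.2437, 0.0834]
tool_rot: [-1.208, 1.203, -1.206]
contact_force: [0.2, 2.3, -0.4]
opening: 0.0086
```

```bash
python3 -c "
from h import *
st(); snap('wrist','w2.png')"
```

```text
t 4.77 tcp [0.5999 0.2437 0.0834] jawyaw 0.32 yaxis [ 0.003  0.001 -1.   ] open 0.0086 F [ 0.2  2.3 -0.4] q [0.27 0.23 1.67 0.   1.23 0.27]
```

View pics/w2.png

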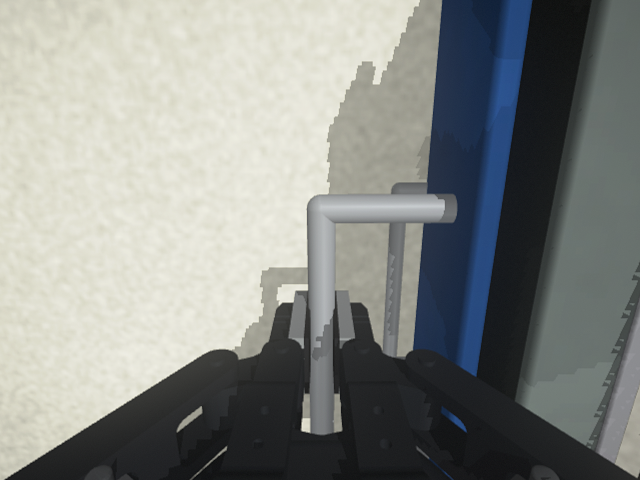

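Request:
{"fn": "play_rows", "kwargs": {
  "moves": [
    {"x": -1.5, "y": 0, "z": 0, "turn": 0, "jaw": 0.5},
    {"x": -2.5, "y": 0, "z": 0, "turn": 0, "jaw": 0.5},
    {"x": -3, "y": 0, "z": 0, "turn": 0, "jaw": 0.5},
    {"x": -3, "y": 0, "z": 0, "turn": 0, "jaw": 0.5},
    {"x": -3, "y": 0, "z": 0, "turn": 0, "jaw": 0.5},
    {"x": -3, "y": 0, "z": 0, "turn": 0, "jaw": 0.5},
    {"x": -2.5, "y": 0, "z": 0, "turn": 0, "jaw": 0.5},
    {"x": -1, "y": 0, "z": 0, "turn": 0, "jaw": 0.5}
  ]
}}

```text
t: 5.48
tool_pos: [0.4139, 0.2425, 0.0853]
tool_rot: [-1.186, 1.178, -1.219]
contact_force: [62.7, -3.5, -40.8]
opening: 0.0083
```

Request:
{"fn": "play_rows", "kwargs": {
  "moves": [
    {"x": 0, "y": 0, "z": 0, "turn": 0, "jaw": 3.5},
    {"x": 0, "y": 0, "z": 0, "turn": 0, "jaw": 3.5},
    {"x": 0, "y": 0, "z": 0, "turn": 0, "jaw": 3.5},
    {"x": 0, "y": 0, "z": 0, "turn": 0, "jaw": 3.5},
    {"x": 0, "y": 0, "z": 2, "turn": 0, "jaw": 3.5},
    {"x": 0, "y": 0, "z": 4, "turn": 0, "jaw": 3.5},
    {"x": 0, "y": 0, "z": 4, "turn": 0, "jaw": 3.5}
  ]
}}

```text
t: 6.07
tool_pos: [0.4021, 0.2423, 0.1804]
tool_rot: [-1.217, 1.208, -1.204]
contact_force: [1.3, 1.0, 0.3]
opening: 0.0348
```

```bash
python3 -c "
from h import *
st(); snap('wrist','w3.png');snap('scene','c3.png');snap('side','s3.png')"; python3 m.py | head -8
```

```text
t 6.07 tcp [0.4021 0.2423 0.1804] jawyaw 0.3 yaxis [-0.005 -0.002 -1.   ] open 0.0348 F [1.3 1.  0.3] q [ 0.38 -0.29  2.02  0.    1.43  0.38]
copper_center: scene 0.72 [249. 234.] [ 0.42  -0.081  0.002] side 0.57 [255. 334.] [ 0.416 -0.086  0.002]  tri [ 0.415 -0.081 -0.002]
brass_center: 
zinc_center: scene 0.85 [274. 300.] scene 0.44 [219. 311.] [ 0.637 -0.074  0.002] side 0.70 [356. 329.] [ 0.631 -0.088  0.002]  tri [ 0.632 -0.075 -0.008]
iron_center: scene 0.65 [205. 247.] [ 0.425 -0.197  0.002] side 0.57 [257. 380.] [ 0.424 -0.206  0.002]  tri [ 0.422 -0.198 -0.003]
tin_center: scene 0.98 [218. 311.] [ 0.621 -0.203  0.002] side 0.67 [361. 372.] [ 0.621 -0.201  0.003]  tri [ 0.621 -0.203  0.003]
drawer_handle: scene 0.92 [372. 177.] [0.419 0.249 0.1  ] 
label: side 0.56 [370. 199.] 
scanner_grip: scene 0.79 [122. 266.] [ 0.456 -0.388  0.042] side 0.98 [282. 451.] [ 0.466 -0.375  0.042]  tri [ 0.467 -0.384  0.056]
```

View pics/c3.png

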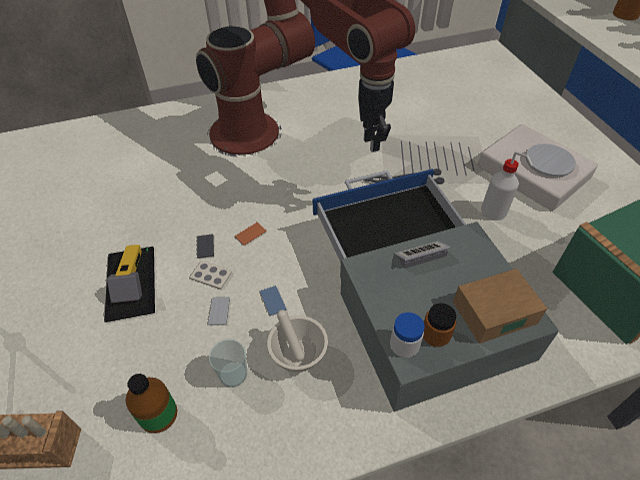

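View pics/s3.png

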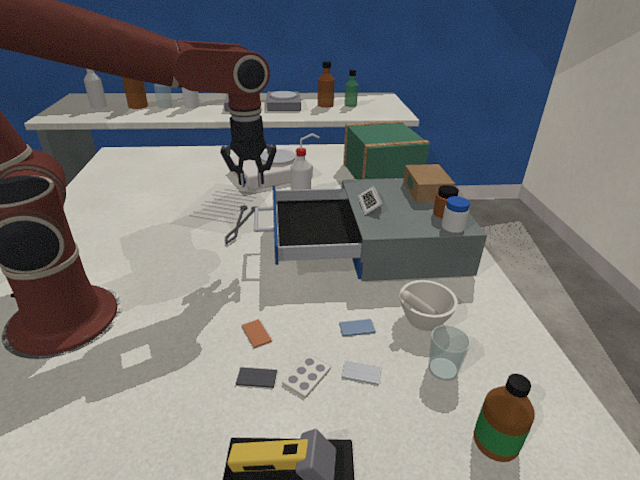

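View pics/w3.png

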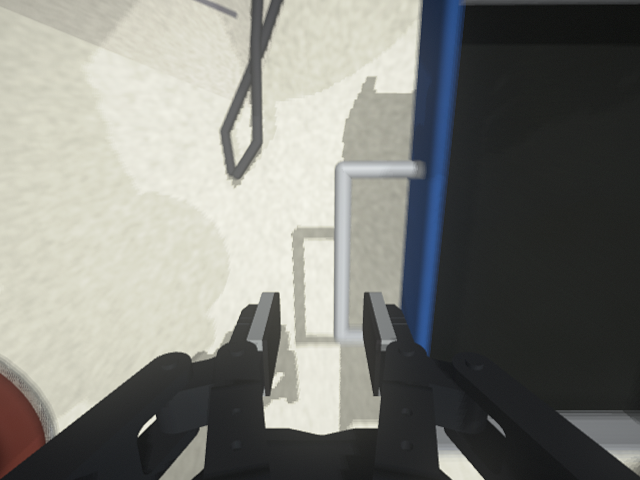

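```bash
python3 -c "
from h import *
d=eyes.get_image('wrist');
r=pinpoint('wrist','drawer_handle');print(r)
for x in r[:1]:print(np.round(onz(d,x['point'],.1),4))
st()"
```

```text
[{'point': [337.3, 252.8], 'score': 0.55}]
[0.4143 0.2383 0.1   ]
t 7.92 tcp [0.4038 0.2429 0.1813] jawyaw 0.3 yaxis [-0. -0. -1.] open 0.0352 F [-0.3  1.   0.3] q [ 0.38 -0.29  2.01  0.    1.42  0.38]
```

Request:
{"fn": "play_rows", "kwargs": {
  "moves": [
    {"x": 0.2, "y": -4.05, "z": 0, "turn": 4, "jaw": 7},
    {"x": 0.2, "y": -4.05, "z": 0, "turn": 4, "jaw": 7},
    {"x": 0.2, "y": -4.05, "z": 0, "turn": 4, "jaw": 7},
    {"x": 0.2, "y": -4.05, "z": 0, "turn": 4, "jaw": 7},
    {"x": 0.2, "y": -4.05, "z": 0, "turn": 4, "jaw": 7},
    {"x": 0.2, "y": -4.05, "z": 0, "turn": 4, "jaw": 7},
    {"x": 0.2, "y": -4.05, "z": 0, "turn": 0, "jaw": 7},
    {"x": 0, "y": -4.05, "z": 0, "turn": 0, "jaw": 7}
  ]
}}

```text
t: 8.58
tool_pos: [0.4176, -0.0831, 0.1817]
tool_rot: [-1.38, 0.89, -0.892]
contact_force: [0.3, 0.2, 1.0]
opening: 0.0699
```

```bash
cat >> h.py <<'E'
def rect(n,k,z=.005,d=None):
    d=d or eyes.get_image(n)
    r=regions_of(n,k)
    if not r: print(n,k,'none');return
    m=r[0]['pixels'].astype(np.uint8)
    c=max(cv2.findContours(m,cv2.RETR_EXTERNAL,cv2.CHAIN_APPROX_NONE)[0],key=len)[:,0]
    P=np.array([onz(d,p,z)[:2] for p in c],np.float32)*1000
    (x,y),(w,h),a=cv2.minAreaRect(P)
    if w<h: w,h,a=h,w,a+90
    if a>90:a-=180
    print(n,k,round(r[0]['score'],2),m.sum(),'pix',np.round(r[0]['point']),'c',round(x,1),round(y,1),'wh',round(w),round(h),'long',round(a,1))
E
cat > l.py <<'E'
import sys
from h import *
f=sys.argv[1]
st(); d=snap('wrist',f)
for k in sys.argv[2:]: rect('wrist',k,.005,d)
E
python3 l.py w4.png copper_center iron_center
```

```text
t 8.58 tcp [ 0.4176 -0.0831  0.1817] jawyaw 24.3 yaxis [ 0.001 -0.    -1.   ] open 0.0699 F [0.3 0.2 1. ] q [-0.37 -0.43  2.11  0.    1.45 -0.8 ]
wrist copper_center 0.77 3689 pix [324. 200.] c 418.3 -77.2 wh 73 39 long -66.6
wrist iron_center 0.94 2972 pix [275. 308.] c 421.5 -194.4 wh 73 43 long -10.0
```

View pics/w4.png

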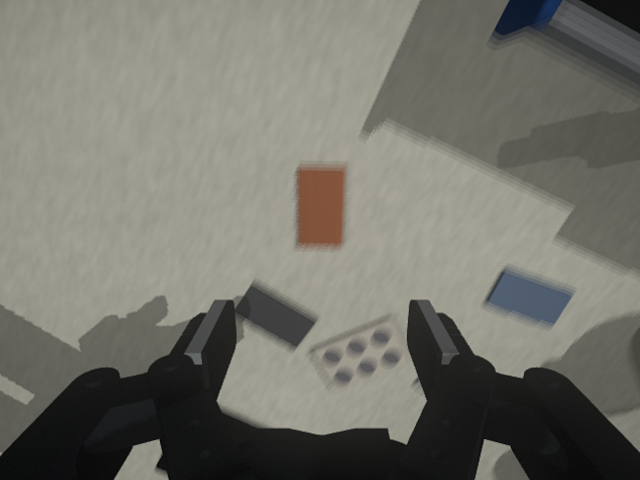

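```bash
python3 l.py w5.png copper_center iron_center
```

```text
t 8.73 tcp [ 0.4176 -0.0836  0.1815] jawyaw 23.95 yaxis [ 0. -0. -1.] open 0.0696 F [ 0.3  0.3 -0. ] q [-0.37 -0.42  2.11  0.    1.45 -0.79]
wrist copper_center 0.63 3891 pix [328. 199.] c 418.2 -77.6 wh 73 41 long -66.5
wrist iron_center 0.97 2787 pix [274. 311.] c 421.7 -194.3 wh 72 41 long -9.9
```

```bash
python3 -c "
from h import *
d=snap('wrist','w6.png'); o=st(); M=R.from_rotvec(o['tool_rot']).as_matrix()
for b in [0,.005,.01,.015,.02]:
  print(b,[np.round(proj(d,o['tool_pos']+M@np.array([xx,-b,s*o['opening']/2]))) .tolist() for s in (1,-1) for xx in (.011,-.011)])
print(M[:,0])
"
```

```text
t 8.93 tcp [ 0.4178 -0.0799  0.1812] jawyaw 24.42 yaxis [-0.  0. -1.] open 0.07 F [-0.1  0.3  0. ] q [-0.36 -0.42  2.11  0.    1.45 -0.79]
0 [[400.0, 332.0], [403.0, 286.0], [240.0, 332.0], [237.0, 286.0]]
0.005 [[402.0, 338.0], [406.0, 292.0], [238.0, 339.0], [234.0, 292.0]]
0.01 [[405.0, 345.0], [409.0, 298.0], [235.0, 346.0], [231.0, 298.0]]
0.015 [[407.0, 353.0], [412.0, 304.0], [233.0, 353.0], [228.0, 304.0]]
0.02 [[410.0, 361.0], [415.0, 310.0], [230.0, 361.0], [225.0, 311.0]]
[ 4.13366904e-01 -9.10564444e-01 -4.41724256e-04]
```

View pics/w6.png

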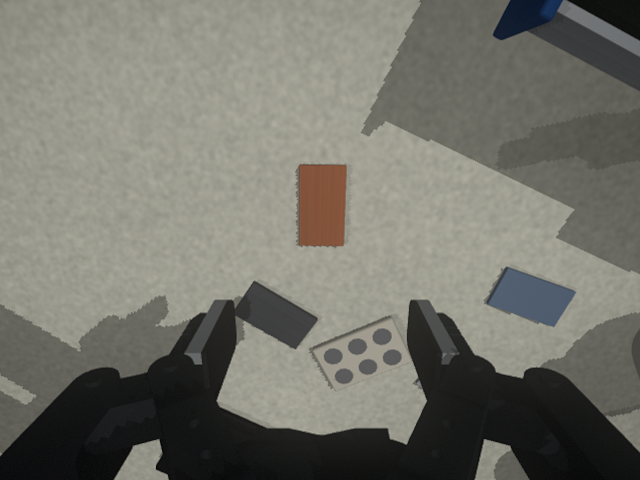

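Request:
{"fn": "play_rows", "kwargs": {
  "moves": [
    {"x": 0, "y": 0.1, "z": -4, "turn": 0, "jaw": 5.5},
    {"x": 0, "y": 0, "z": -4, "turn": 0, "jaw": 5.5},
    {"x": 0, "y": 0, "z": -4, "turn": 0, "jaw": 5.5},
    {"x": 0, "y": 0, "z": -3, "turn": 0, "jaw": 5.5},
    {"x": 0, "y": 0, "z": -2, "turn": 0, "jaw": 5.5},
    {"x": 0, "y": 0, "z": 0, "turn": 0, "jaw": 5.5}
  ]
}}

```text
t: 9.43
tool_pos: [0.4136, -0.0769, 0.0064]
tool_rot: [-1.384, 0.898, -0.881]
contact_force: [-0.1, 0.4, -1.1]
opening: 0.0548
```

```bash
python3 l.py w7.png copper_center
```

```text
t 9.43 tcp [ 0.4136 -0.0769  0.0064] jawyaw 24.49 yaxis [-0.01   0.004 -1.   ] open 0.0548 F [-0.1  0.4 -1.1] q [-0.36 -0.18  2.24  0.    1.09 -0.79]
wrist copper_center 0.97 14051 pix [329. 305.] c 417.8 -77.7 wh 74 41 long -66.7
```

View pics/w7.png

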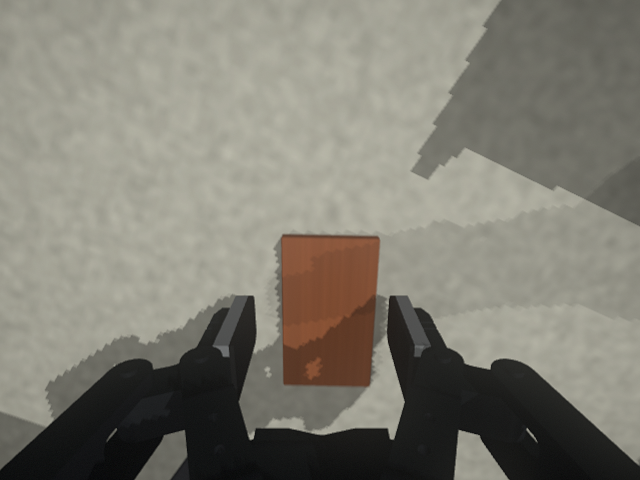

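Request:
{"fn": "play_rows", "kwargs": {
  "moves": [
    {"x": 0, "y": 0, "z": -0.5, "turn": 0, "jaw": 5.5},
    {"x": 0, "y": 0, "z": -0.5, "turn": 0, "jaw": 5.5},
    {"x": 0, "y": 0, "z": 0, "turn": 0, "jaw": 4.5},
    {"x": 0, "y": 0, "z": 0, "turn": 0, "jaw": 3.5},
    {"x": 0, "y": 0, "z": 0, "turn": 0, "jaw": 3.5},
    {"x": 0, "y": 0, "z": 0, "turn": 0, "jaw": 3.5}
  ],
  "squeeze": 50
}}

```text
t: 10.03
tool_pos: [0.4184, -0.0803, 0.0025]
tool_rot: [-1.38, 0.891, -0.892]
contact_force: [-2.6, 1.0, 6.3]
opening: 0.0363
```

```bash
python3 l.py w8.png copper_center
```

```text
t 10.03 tcp [ 0.4184 -0.0803  0.0025] jawyaw 24.29 yaxis [ 0.001 -0.    -1.   ] open 0.0363 F [-2.6  1.   6.3] q [-0.36 -0.16  2.24  0.    1.07 -0.79]
wrist copper_center 0.74 14501 pix [322. 297.] c 418.1 -77.7 wh 74 40 long -66.5
```

View pics/w8.png

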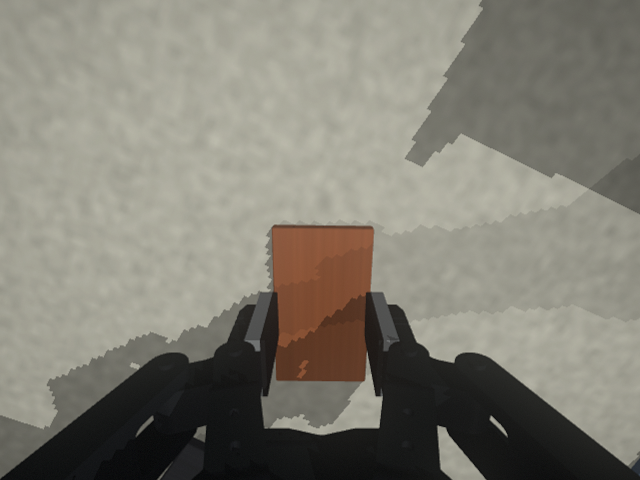

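Request:
{"fn": "play_rows", "kwargs": {
  "moves": [
    {"x": 0, "y": 0, "z": 1, "turn": 0, "jaw": 3.5},
    {"x": 0, "y": 0, "z": 3, "turn": 0, "jaw": 3.5},
    {"x": 0, "y": 0, "z": 4, "turn": 0, "jaw": 3.5},
    {"x": 0, "y": 0, "z": 4, "turn": 0, "jaw": 3.5},
    {"x": 0, "y": 0, "z": 4, "turn": 0, "jaw": 3.5},
    {"x": 0, "y": 0, "z": 3, "turn": 0, "jaw": 3.5}
  ]
}}

```text
t: 10.63
tool_pos: [0.4185, -0.0804, 0.1959]
tool_rot: [-1.379, 0.887, -0.896]
contact_force: [0.3, -0.5, -1.4]
opening: 0.0361
```

```bash
python3 l.py w9.png copper_center zinc_center
```

```text
t 10.63 tcp [ 0.4185 -0.0804  0.1959] jawyaw 24.29 yaxis [ 0.005 -0.002 -1.   ] open 0.0361 F [ 0.3 -0.5 -1.4] q [-0.36 -0.44  2.1  -0.    1.48 -0.79]
wrist copper_center 0.89 14341 pix [320. 296.] c 464.3 -177.3 wh 175 95 long -66.4
wrist zinc_center 0.97 2765 pix [521. 286.] c 633.7 -76.8 wh 74 41 long 4.1
```

View pics/w9.png

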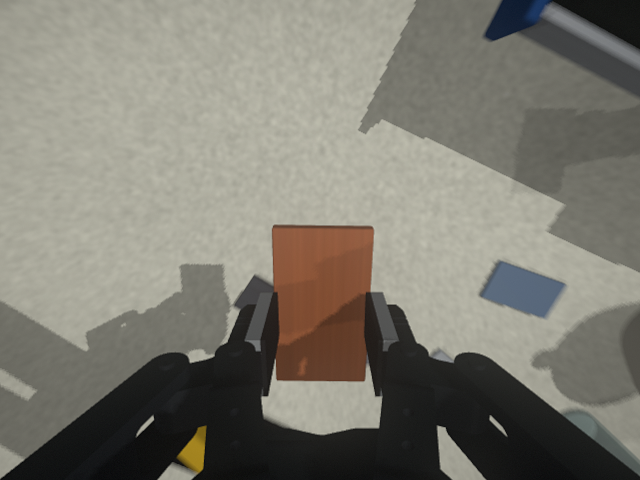

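Request:
{"fn": "play_rows", "kwargs": {
  "moves": [
    {"x": 1.28, "y": 3.53, "z": 0, "turn": 5.5, "jaw": 3.5},
    {"x": 1.28, "y": 3.53, "z": 0, "turn": 5.5, "jaw": 3.5},
    {"x": 1.28, "y": 3.53, "z": 0, "turn": 5.5, "jaw": 3.5},
    {"x": 1.28, "y": 3.53, "z": 0, "turn": 5.5, "jaw": 3.5},
    {"x": 1.28, "y": 3.53, "z": 0, "turn": 5.5, "jaw": 3.5},
    {"x": 1.28, "y": 3.53, "z": 0, "turn": 5.5, "jaw": 3.5}
  ]
}}

```text
t: 11.28
tool_pos: [0.4935, 0.1334, 0.189]
tool_rot: [-1.527, 0.446, -0.441]
contact_force: [1.5, -0.3, -0.5]
opening: 0.0363
```

Request:
{"fn": "play_rows", "kwargs": {
  "moves": [
    {"x": 1.28, "y": 3.53, "z": 0, "turn": 5.5, "jaw": 3.5},
    {"x": 1.28, "y": 3.53, "z": 0, "turn": 5.5, "jaw": 3.5},
    {"x": 1.28, "y": 3.53, "z": 0, "turn": 5.5, "jaw": 3.5},
    {"x": 1.28, "y": 3.53, "z": 0, "turn": 5.5, "jaw": 3.5},
    {"x": 1.28, "y": 3.53, "z": 0, "turn": 5.5, "jaw": 3.5},
    {"x": 1.28, "y": 3.53, "z": 0, "turn": 5.5, "jaw": 3.5},
    {"x": 0, "y": 0, "z": 0, "turn": 0, "jaw": 3.5}
  ]
}}

```text
t: 11.87
tool_pos: [0.5708, 0.3482, 0.1874]
tool_rot: [-1.57, -0.007, 0.013]
contact_force: [-1.7, -1.5, -1.6]
opening: 0.0366
```

```bash
python3 l.py w10.png; python3 -c "
from h import *
d=eyes.get_image('wrist')
st();snap('side','s10.png')"
```

```text
t 11.87 tcp [0.5708 0.3482 0.1874] jawyaw 90.71 yaxis [-0.004  0.001 -1.   ] open 0.0366 F [-1.7 -1.5 -1.6] q [ 0.44  0.18  1.54  0.    1.42 -1.15]
t 11.97 tcp [0.5701 0.344  0.188 ] jawyaw 90.38 yaxis [-0.005 -0.003 -1.   ] open 0.0361 F [-0.4 -0.5 -2.3] q [ 0.43  0.18  1.55 -0.    1.42 -1.15]
```

View pics/w10.png

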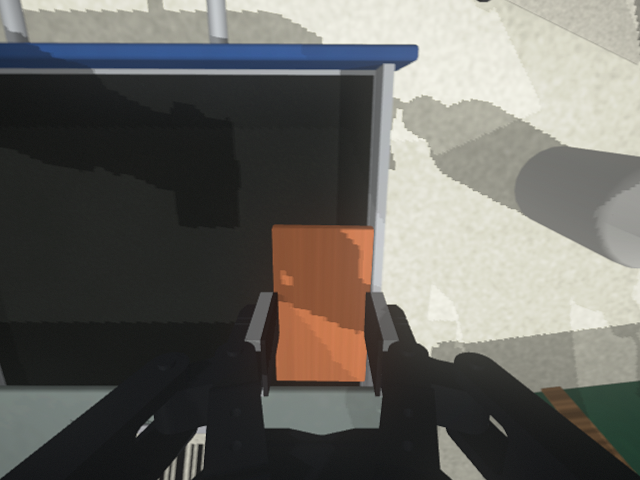

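View pics/s10.png

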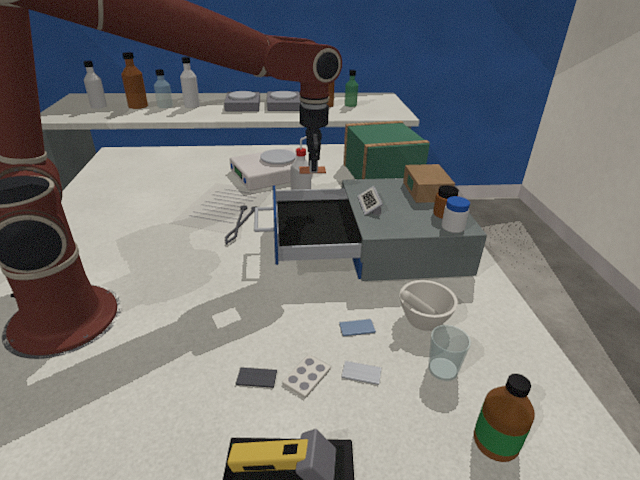

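```bash
python3 -c "
from h import *
d=eyes.get_image('wrist')
print('wall in',np.round(onz(d,(374,150),.108),3),np.round(onz(d,(371,210),.108),3))
print('front top inner',np.round(onz(d,(330,70),.12),3),np.round(onz(d,(50,71),.12),3), 'cab edge',np.round(onz(d,(30,386),.13),3))
print('panel front',np.round(onz(d,(330,45),.12),3))
"
```

```text
wall in [0.511 0.374 0.108] [0.547 0.374 0.108]
front top inner [0.47  0.348 0.12 ] [0.471 0.203 0.12 ] cab edge [0.661 0.155 0.13 ]
panel front [0.458 0.348 0.12 ]
```

Request:
{"fn": "play_rows", "kwargs": {
  "moves": [
    {"x": -2.3, "y": -1, "z": 0, "turn": 0, "jaw": 3.5},
    {"x": -2.3, "y": -1, "z": 0, "turn": 0, "jaw": 3.5},
    {"x": 0, "y": 0, "z": -3, "turn": 0, "jaw": 3.5},
    {"x": 0, "y": 0, "z": -3, "turn": 0, "jaw": 3.5},
    {"x": 0, "y": 0, "z": -3, "turn": 0, "jaw": 3.5},
    {"x": 0, "y": 0, "z": 0, "turn": 0, "jaw": 3.5},
    {"x": 0, "y": 0, "z": 0, "turn": 0, "jaw": 3.5}
  ]
}}

```text
t: 12.65
tool_pos: [0.5235, 0.3216, 0.0993]
tool_rot: [-1.573, 0.001, 0.006]
contact_force: [-0.3, 0.0, -0.2]
opening: 0.0361
```

```bash
python3 l.py w11.png
```

```text
t 12.65 tcp [0.5235 0.3216 0.0993] jawyaw 90.21 yaxis [-0.005 -0.002 -1.   ] open 0.0361 F [-0.3  0.  -0.2] q [ 0.43  0.15  1.74 -0.    1.26 -1.14]
```

View pics/w11.png

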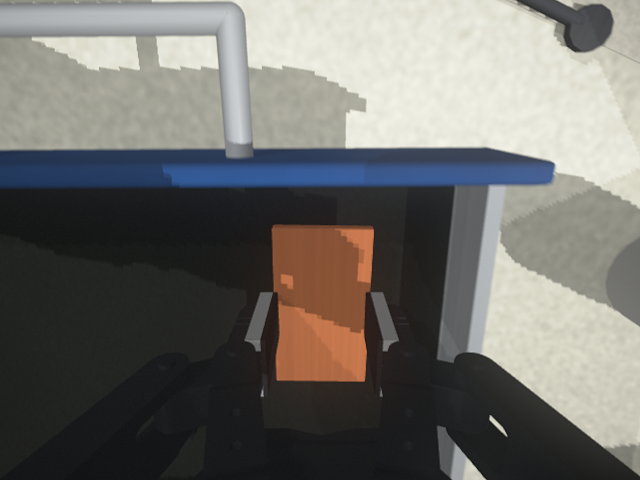

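Clear of walls and front. Lower the last 2 cm and release.

Request:
{"fn": "play_rows", "kwargs": {
  "moves": [
    {"x": 0, "y": 0, "z": -1.2, "turn": 0, "jaw": 3.5},
    {"x": 0, "y": 0, "z": -0.6, "turn": 0, "jaw": 3.5},
    {"x": 0, "y": 0, "z": -0.3, "turn": 0, "jaw": 3.5},
    {"x": 0, "y": 0, "z": 0, "turn": 0, "jaw": 3.5}
  ]
}}

```text
t: 13.03
tool_pos: [0.5251, 0.3234, 0.0798]
tool_rot: [-1.571, -0.003, 0.005]
contact_force: [-0.3, 0.4, -1.1]
opening: 0.036
```

Request:
{"fn": "play_rows", "kwargs": {
  "moves": [
    {"x": 0, "y": 0, "z": 0, "turn": 0, "jaw": 5},
    {"x": 0, "y": 0, "z": 0, "turn": 0, "jaw": 5},
    {"x": 0, "y": 0, "z": 0, "turn": 0, "jaw": 5},
    {"x": 0, "y": 0, "z": 2, "turn": 0, "jaw": 5},
    {"x": 0, "y": 0, "z": 4, "turn": 0, "jaw": 5},
    {"x": 0, "y": 0, "z": 4, "turn": 0, "jaw": 5},
    {"x": 0, "y": 0, "z": 0, "turn": 0, "jaw": 5}
  ]
}}

```text
t: 13.62
tool_pos: [0.5302, 0.3259, 0.1915]
tool_rot: [-1.564, -0.016, -0.008]
contact_force: [0.5, 0.4, 2.0]
opening: 0.0499
```

```bash
python3 l.py w12.png
```

```text
t 13.62 tcp [0.5302 0.3259 0.1915] jawyaw 90.31 yaxis [ 0.015  0.007 -1.   ] open 0.0499 F [0.5 0.4 2. ] q [ 0.43  0.06  1.67 -0.    1.39 -1.14]
```

View pics/w12.png

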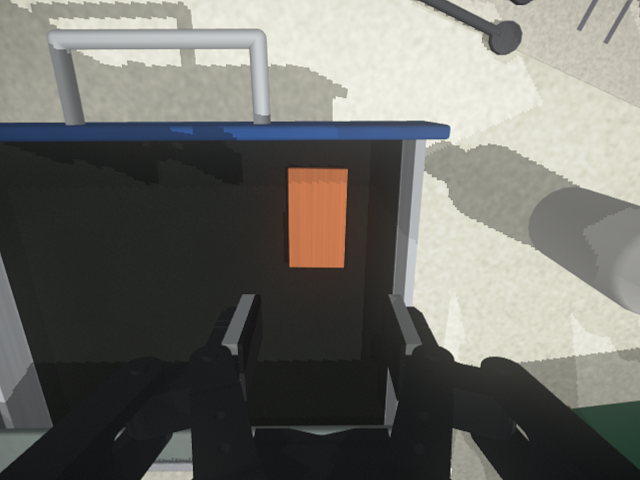

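Request:
{"fn": "play_rows", "kwargs": {
  "moves": [
    {"x": 1.05, "y": -3.9, "z": 0.2, "turn": 0, "jaw": 5.5},
    {"x": 1.05, "y": -3.9, "z": 0, "turn": 0, "jaw": 5.5},
    {"x": 1.05, "y": -3.9, "z": 0, "turn": 1, "jaw": 5.5},
    {"x": 1.05, "y": -3.9, "z": 0, "turn": 1, "jaw": 5.5},
    {"x": 1.05, "y": -3.9, "z": 0, "turn": 1, "jaw": 5.5},
    {"x": 1.05, "y": -3.9, "z": 0, "turn": 1, "jaw": 5.5},
    {"x": 1.05, "y": -3.9, "z": 0, "turn": 0, "jaw": 5.5},
    {"x": 1.05, "y": -3.9, "z": 0, "turn": 0, "jaw": 5.5}
  ]
}}

```text
t: 14.33
tool_pos: [0.6093, 0.0096, 0.1819]
tool_rot: [-1.57, -0.059, 0.059]
contact_force: [0.5, 0.5, 0.6]
opening: 0.0555
```

Request:
{"fn": "play_rows", "kwargs": {
  "moves": [
    {"x": 1.0, "y": -4.0, "z": 0, "turn": 0, "jaw": 5.5},
    {"x": 1.0, "y": -4.0, "z": 0, "turn": 0, "jaw": 5.5},
    {"x": 0, "y": -1, "z": 0, "turn": 0, "jaw": 5.5},
    {"x": 0, "y": 0, "z": 0, "turn": 0, "jaw": 5.5},
    {"x": 0, "y": 0, "z": 0, "turn": 0, "jaw": 5.5}
  ]
}}

```text
t: 14.75
tool_pos: [0.629, -0.0783, 0.1817]
tool_rot: [-1.569, -0.057, 0.059]
contact_force: [0.1, 0.4, -0.4]
opening: 0.055
```

```bash
python3 l.py w13.png zinc_center tin_center iron_center; python3 -c "
from h import *
d=eyes.get_image('scene');e=eyes.get_image('side')
print(np.round(tri([(d,(283,313)),(e,(404,293))]),3))"
```

```text
t 14.75 tcp [ 0.629  -0.0783  0.1817] jawyaw 94.24 yaxis [-0.001  0.001 -1.   ] open 0.055 F [ 0.1  0.4 -0.4] q [-0.24  0.11  1.64  0.    1.4  -1.89]
wrist zinc_center 0.86 3606 pix [320. 209.] c 633.8 -77.3 wh 73 40 long 3.7
wrist tin_center 0.68 4025 pix [178. 189.] c 621.9 -199.4 wh 74 41 long -18.2
wrist iron_center none
[ 0.729 -0.075  0.087]
```

View pics/w13.png

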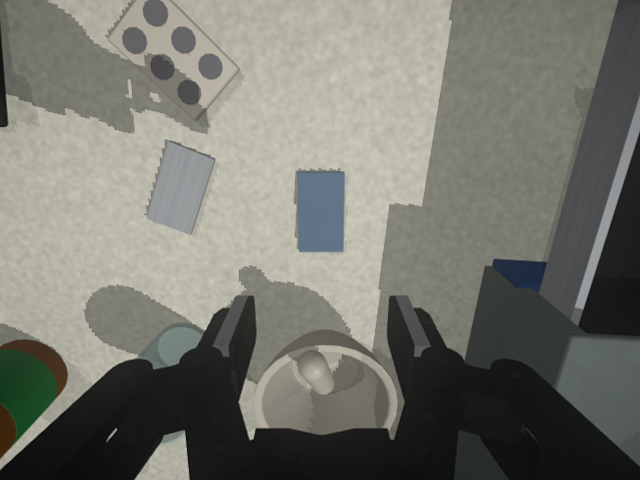

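Request:
{"fn": "play_rows", "kwargs": {
  "moves": [
    {"x": 0.1, "y": 0.05, "z": -4, "turn": 0, "jaw": 5.5},
    {"x": 0.1, "y": 0, "z": -4, "turn": 0, "jaw": 5.5},
    {"x": 0, "y": 0, "z": -4, "turn": 0, "jaw": 5.5},
    {"x": 0, "y": 0, "z": -3.5, "turn": 0, "jaw": 5.5},
    {"x": 0, "y": 0, "z": -1.8, "turn": 0, "jaw": 5.5},
    {"x": 0, "y": 0, "z": 0, "turn": 0, "jaw": 5.5},
    {"x": 0, "y": 0, "z": 0, "turn": 0, "jaw": 5.5}
  ]
}}

```text
t: 15.63
tool_pos: [0.6306, -0.0771, 0.0084]
tool_rot: [-1.569, -0.058, 0.061]
contact_force: [0.2, 0.3, 1.2]
opening: 0.0551
```

```bash
python3 l.py w14.png zinc_center
```

```text
t 15.63 tcp [ 0.6306 -0.0771  0.0084] jawyaw 94.36 yaxis [-0.002  0.001 -1.   ] open 0.0551 F [0.2 0.3 1.2] q [-0.24  0.3   1.73  0.    1.11 -1.89]
wrist zinc_center 0.86 13748 pix [315. 303.] c 633.6 -77.2 wh 74 41 long 4.6
```

View pics/w14.png

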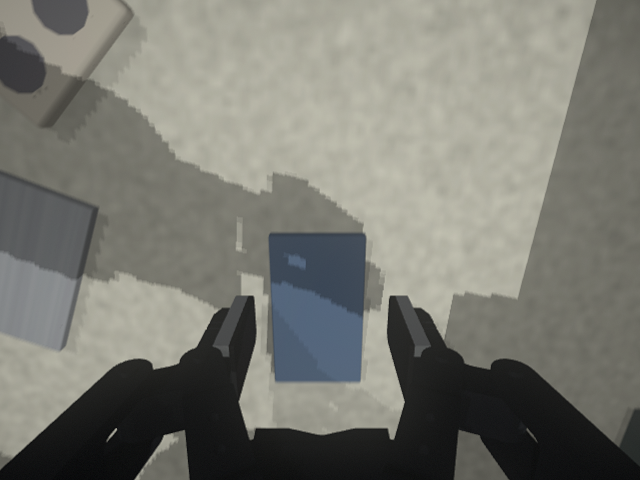

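Request:
{"fn": "play_rows", "kwargs": {
  "moves": [
    {"x": 0, "y": 0, "z": -0.6, "turn": 0, "jaw": 5.5},
    {"x": 0, "y": 0, "z": -0.5, "turn": 0, "jaw": 5.5},
    {"x": 0, "y": 0, "z": 0, "turn": 0, "jaw": 4.5},
    {"x": 0, "y": 0, "z": 0, "turn": 0, "jaw": 3.5},
    {"x": 0, "y": 0, "z": 0, "turn": 0, "jaw": 3.5},
    {"x": 0, "y": 0, "z": 0, "turn": 0, "jaw": 3.5},
    {"x": 0, "y": 0, "z": 0, "turn": 0, "jaw": 3.5}
  ]
}}

```text
t: 16.32
tool_pos: [0.6318, -0.0781, -0.001]
tool_rot: [-1.57, -0.06, 0.058]
contact_force: [-1.4, 0.7, 2.2]
opening: 0.0377
```

Request:
{"fn": "play_rows", "kwargs": {
  "moves": [
    {"x": 0, "y": 0, "z": 2, "turn": 0, "jaw": 3.5},
    {"x": 0, "y": 0, "z": 4, "turn": 0, "jaw": 3.5},
    {"x": 0, "y": 0, "z": 4, "turn": 0, "jaw": 3.5},
    {"x": 0, "y": 0, "z": 4, "turn": 0, "jaw": 3.5},
    {"x": 0, "y": 0, "z": 4, "turn": 0, "jaw": 3.5},
    {"x": 0, "y": 0, "z": 1, "turn": 0, "jaw": 3.5},
    {"x": 0, "y": 0, "z": 0, "turn": 0, "jaw": 3.5}
  ]
}}

```text
t: 16.9
tool_pos: [0.634, -0.0786, 0.1938]
tool_rot: [-1.573, -0.066, 0.052]
contact_force: [0.3, 0.1, -1.5]
opening: 0.0382
```

```bash
python3 l.py w15.png tin_center
```

```text
t 16.9 tcp [ 0.634  -0.0786  0.1938] jawyaw 94.3 yaxis [ 0.009 -0.002 -1.   ] open 0.0382 F [ 0.3  0.1 -1.5] q [-0.24  0.1   1.62 -0.    1.41 -1.89]
wrist tin_center 0.66 3769 pix [186. 176.] c 622.0 -199.2 wh 73 42 long -19.1
```

View pics/w15.png

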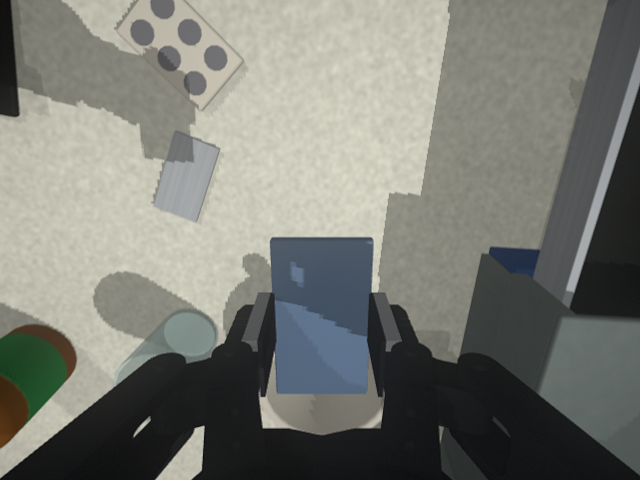

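Request:
{"fn": "play_rows", "kwargs": {
  "moves": [
    {"x": -0.5, "y": 3.9, "z": 0, "turn": -1, "jaw": 3.5},
    {"x": -0.5, "y": 3.9, "z": 0, "turn": -1, "jaw": 3.5},
    {"x": -0.5, "y": 3.9, "z": 0, "turn": -1, "jaw": 3.5},
    {"x": -0.5, "y": 3.9, "z": 0, "turn": -1, "jaw": 3.5},
    {"x": -0.5, "y": 3.9, "z": 0, "turn": 0, "jaw": 3.5},
    {"x": -0.4, "y": 3.9, "z": 0, "turn": 0, "jaw": 3.5},
    {"x": 0, "y": 3.9, "z": 0, "turn": 0, "jaw": 3.5},
    {"x": 0, "y": 3.9, "z": 0, "turn": 0, "jaw": 3.5}
  ]
}}

```text
t: 17.67
tool_pos: [0.5998, 0.2353, 0.1836]
tool_rot: [-1.573, 0.001, 0.009]
contact_force: [0.4, -0.6, -0.4]
opening: 0.0381
```

Request:
{"fn": "play_rows", "kwargs": {
  "moves": [
    {"x": 0, "y": 2.9, "z": 0, "turn": 0, "jaw": 3.5},
    {"x": 0, "y": 0, "z": -2, "turn": 0, "jaw": 3.5},
    {"x": 0, "y": 0, "z": -3, "turn": 0, "jaw": 3.5},
    {"x": 0, "y": 0, "z": -3, "turn": 0, "jaw": 3.5},
    {"x": 0, "y": 0, "z": -1, "turn": 0, "jaw": 3.5},
    {"x": 0, "y": 0, "z": 0, "turn": 0, "jaw": 3.5}
  ]
}}

```text
t: 18.17
tool_pos: [0.5975, 0.2615, 0.0903]
tool_rot: [-1.575, 0.006, 0.014]
contact_force: [-0.0, -0.6, -0.6]
opening: 0.038
```

```bash
python3 l.py w16.png
```

```text
t 18.17 tcp [0.5975 0.2615 0.0903] jawyaw 90.3 yaxis [-0.013 -0.004 -1.   ] open 0.038 F [-0.  -0.6 -0.6] q [ 0.3   0.24  1.65 -0.    1.27 -1.28]
```

View pics/w16.png

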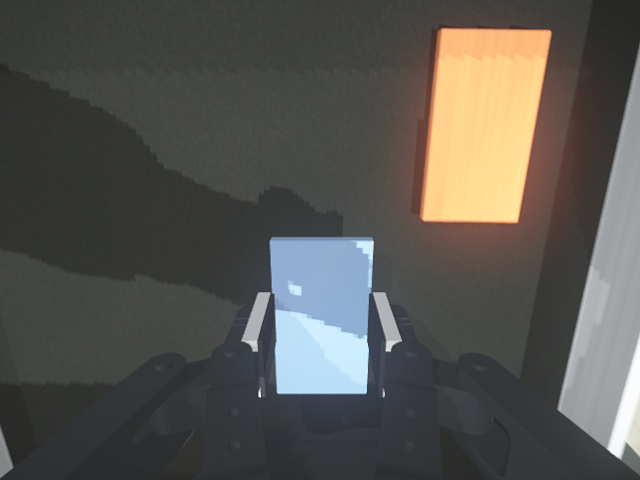

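Request:
{"fn": "play_rows", "kwargs": {
  "moves": [
    {"x": 0, "y": 0, "z": -0.8, "turn": 0, "jaw": 3.5},
    {"x": 0, "y": 0, "z": -0.6, "turn": 0, "jaw": 3.5},
    {"x": 0, "y": 0, "z": 0, "turn": 0, "jaw": 3.5},
    {"x": 0, "y": 0, "z": 0, "turn": 0, "jaw": 3.5}
  ]
}}

```text
t: 18.55
tool_pos: [0.6028, 0.263, 0.085]
tool_rot: [-1.571, -0.005, 0.003]
contact_force: [0.2, -0.1, -1.6]
opening: 0.0381
```

Request:
{"fn": "play_rows", "kwargs": {
  "moves": [
    {"x": 0, "y": 0, "z": 0, "turn": 0, "jaw": 4.8},
    {"x": 0, "y": 0, "z": 0, "turn": 0, "jaw": 4.8},
    {"x": 0, "y": 0, "z": 0, "turn": 0, "jaw": 4.8},
    {"x": 0, "y": 0, "z": 2, "turn": 0, "jaw": 4.8},
    {"x": 0, "y": 0, "z": 4, "turn": 0, "jaw": 4.8},
    {"x": 0, "y": 0, "z": 4, "turn": 0, "jaw": 4.8},
    {"x": 0, "y": 0, "z": 1, "turn": 0, "jaw": 4.8}
  ]
}}

```text
t: 19.13
tool_pos: [0.6058, 0.2642, 0.2034]
tool_rot: [-1.567, -0.014, -0.005]
contact_force: [0.6, -0.3, 1.2]
opening: 0.0481
```

```bash
python3 l.py w17.png
```

```text
t 19.13 tcp [0.6058 0.2642 0.2034] jawyaw 90.31 yaxis [ 0.012  0.004 -1.   ] open 0.0481 F [ 0.6 -0.3  1.2] q [ 0.3   0.15  1.56 -0.    1.42 -1.28]
```

View pics/w17.png

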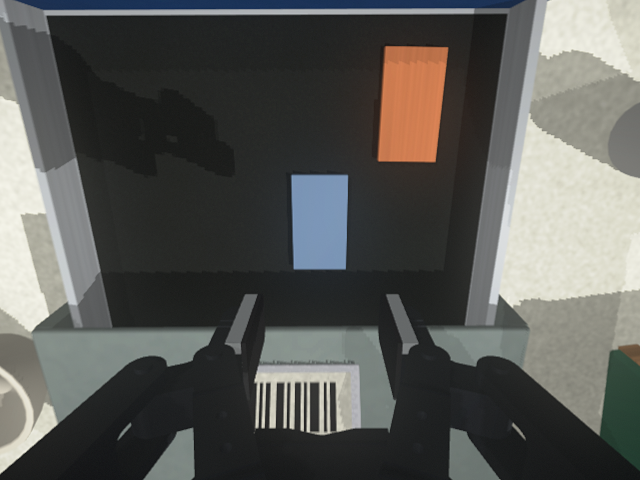

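Request:
{"fn": "play_rows", "kwargs": {
  "moves": [
    {"x": 0.2, "y": -3.9, "z": 0, "turn": -3, "jaw": 5.5},
    {"x": 0.2, "y": -3.9, "z": 0, "turn": -3, "jaw": 5.5},
    {"x": 0.2, "y": -3.9, "z": 0, "turn": -3, "jaw": 5.5},
    {"x": 0.2, "y": -3.9, "z": 0, "turn": -3, "jaw": 5.5},
    {"x": 0.2, "y": -3.9, "z": 0, "turn": -3, "jaw": 5.5},
    {"x": 0.2, "y": -3.9, "z": 0, "turn": -3.8, "jaw": 5.5},
    {"x": 0.2, "y": -3.9, "z": 0, "turn": 0, "jaw": 5.5},
    {"x": 0.2, "y": -3.9, "z": 0, "turn": 0, "jaw": 5.5}
  ]
}}

```text
t: 19.85
tool_pos: [0.6179, -0.0508, 0.1939]
tool_rot: [-1.556, 0.254, -0.253]
contact_force: [0.0, 0.1, -0.3]
opening: 0.0551
```

Request:
{"fn": "play_rows", "kwargs": {
  "moves": [
    {"x": 0, "y": -3.9, "z": 0, "turn": 0, "jaw": 5.5},
    {"x": 0, "y": -3.9, "z": 0, "turn": 0, "jaw": 5.5},
    {"x": 0, "y": -3.9, "z": 0, "turn": 0, "jaw": 5.5},
    {"x": 0, "y": -3.5, "z": -2, "turn": 0, "jaw": 5.5},
    {"x": 0, "y": 0, "z": 0, "turn": 0, "jaw": 5.5},
    {"x": 0, "y": 0, "z": 0, "turn": 0, "jaw": 5.5}
  ]
}}

```text
t: 20.35
tool_pos: [0.617, -0.2025, 0.1719]
tool_rot: [-1.554, 0.259, -0.253]
contact_force: [0.6, 1.0, -0.0]
opening: 0.0553
```

```bash
python3 l.py w18.png tin_center iron_center
```

```text
t 20.35 tcp [ 0.617  -0.2025  0.1719] jawyaw 71.31 yaxis [-0.003  0.002 -1.   ] open 0.0553 F [ 0.6  1.  -0. ] q [-0.43  0.15  1.61  0.    1.39 -1.68]
wrist tin_center 0.93 3876 pix [325. 213.] c 621.5 -199.4 wh 72 40 long -18.4
wrist iron_center 0.85 469 pix [245.   4.] c 456.4 -201.5 wh 40 8 long 71.3
```

View pics/w18.png

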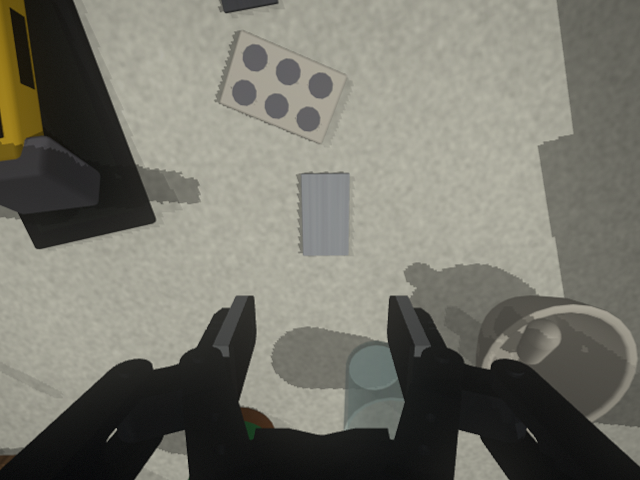

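Request:
{"fn": "play_rows", "kwargs": {
  "moves": [
    {"x": 0.2, "y": 0.1, "z": -4, "turn": 0, "jaw": 5.5},
    {"x": 0, "y": 0, "z": -4, "turn": 0, "jaw": 5.5},
    {"x": 0, "y": 0, "z": -4, "turn": 0, "jaw": 5.5},
    {"x": 0, "y": 0, "z": -3, "turn": 0, "jaw": 5.5},
    {"x": 0, "y": 0, "z": -1.5, "turn": 0, "jaw": 5.5},
    {"x": 0, "y": 0, "z": 0, "turn": 0, "jaw": 5.5},
    {"x": 0, "y": 0, "z": 0, "turn": 0, "jaw": 5.5}
  ]
}}

```text
t: 21.08
tool_pos: [0.621, -0.1993, 0.01]
tool_rot: [-1.556, 0.252, -0.253]
contact_force: [-0.0, 0.1, 0.8]
opening: 0.0549
```

```bash
python3 l.py w19.png tin_center
```

```text
t 21.08 tcp [ 0.621  -0.1993  0.01  ] jawyaw 71.57 yaxis [ 0. -0. -1.] open 0.0549 F [-0.   0.1  0.8] q [-0.42  0.33  1.69  0.    1.12 -1.67]
wrist tin_center 0.61 13356 pix [318. 296.] c 621.5 -199.5 wh 73 40 long -18.2
```

View pics/w19.png

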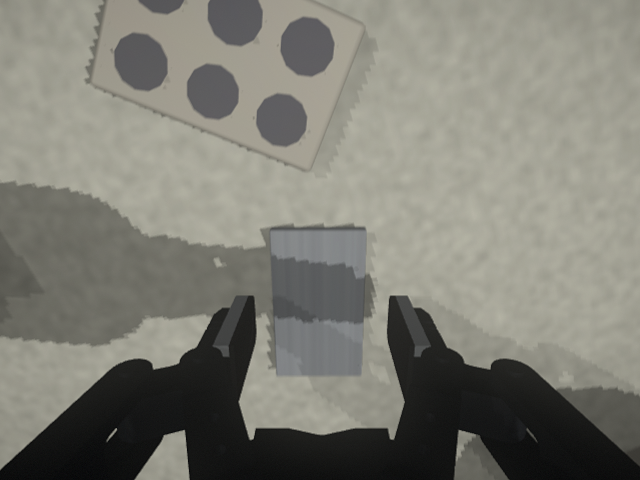

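Request:
{"fn": "play_rows", "kwargs": {
  "moves": [
    {"x": 0, "y": 0, "z": -0.6, "turn": 0, "jaw": 5.5},
    {"x": 0, "y": 0, "z": -0.6, "turn": 0, "jaw": 5.5},
    {"x": 0, "y": 0, "z": 0, "turn": 0, "jaw": 4.5},
    {"x": 0, "y": 0, "z": 0, "turn": 0, "jaw": 3.5},
    {"x": 0, "y": 0, "z": 0, "turn": 0, "jaw": 3.5},
    {"x": 0, "y": 0, "z": 0, "turn": 0, "jaw": 3.5},
    {"x": 0, "y": 0, "z": 0, "turn": 0, "jaw": 3.5}
  ]
}}

```text
t: 21.77
tool_pos: [0.6215, -0.2005, -0.001]
tool_rot: [-1.556, 0.252, -0.255]
contact_force: [-1.1, -0.2, 6.0]
opening: 0.0381
```

Request:
{"fn": "play_rows", "kwargs": {
  "moves": [
    {"x": 0, "y": 0, "z": 2, "turn": 0, "jaw": 3.5},
    {"x": 0, "y": 0, "z": 4, "turn": 0, "jaw": 3.5},
    {"x": 0, "y": 0, "z": 4, "turn": 0, "jaw": 3.5},
    {"x": 0, "y": 0, "z": 4, "turn": 0, "jaw": 3.5},
    {"x": 0, "y": 0, "z": 4, "turn": 0, "jaw": 3.5},
    {"x": 0, "y": 0, "z": 1, "turn": 0, "jaw": 3.5},
    {"x": 0, "y": 0, "z": 0, "turn": 0, "jaw": 3.5}
  ]
}}

```text
t: 22.35
tool_pos: [0.6229, -0.2011, 0.1931]
tool_rot: [-1.558, 0.246, -0.261]
contact_force: [0.4, 0.1, -0.5]
opening: 0.0383
```

```bash
python3 l.py w20.png
```

```text
t 22.35 tcp [ 0.6229 -0.2011  0.1931] jawyaw 71.5 yaxis [ 0.009 -0.004 -1.   ] open 0.0383 F [ 0.4  0.1 -0.5] q [-0.43  0.14  1.58  0.    1.41 -1.67]
```

View pics/w20.png

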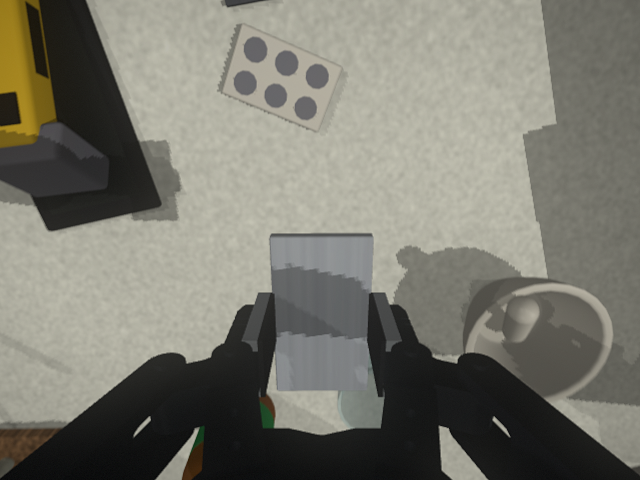

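Request:
{"fn": "play_rows", "kwargs": {
  "moves": [
    {"x": -0.85, "y": 3.65, "z": 0, "turn": 3, "jaw": 3.5},
    {"x": -0.85, "y": 3.65, "z": 0, "turn": 3, "jaw": 3.5},
    {"x": -0.85, "y": 3.65, "z": 0, "turn": 3, "jaw": 3.5},
    {"x": -0.85, "y": 3.65, "z": 0, "turn": 3, "jaw": 3.5},
    {"x": -0.85, "y": 3.65, "z": 0, "turn": 3, "jaw": 3.5},
    {"x": -0.85, "y": 3.65, "z": 0, "turn": 3.5, "jaw": 3.5},
    {"x": -0.85, "y": 3.65, "z": 0, "turn": 0, "jaw": 3.5},
    {"x": -0.85, "y": 3.65, "z": 0, "turn": 0, "jaw": 3.5}
  ]
}}

```text
t: 23.07
tool_pos: [0.5496, 0.0935, 0.183]
tool_rot: [-1.571, 0.005, 0.005]
contact_force: [1.3, 0.4, -1.3]
opening: 0.038
```

Request:
{"fn": "play_rows", "kwargs": {
  "moves": [
    {"x": -0.85, "y": 3.65, "z": 0, "turn": 0, "jaw": 3.5},
    {"x": -0.85, "y": 3.65, "z": 0, "turn": 0, "jaw": 3.5},
    {"x": -0.85, "y": 3.65, "z": 0, "turn": 0, "jaw": 3.5},
    {"x": 0, "y": 0, "z": -2, "turn": 0, "jaw": 3.5},
    {"x": 0, "y": 0, "z": -3, "turn": 0, "jaw": 3.5},
    {"x": 0, "y": 0, "z": -3, "turn": 0, "jaw": 3.5},
    {"x": 0, "y": 0, "z": -0.5, "turn": 0, "jaw": 3.5},
    {"x": 0, "y": 0, "z": 0, "turn": 0, "jaw": 3.5}
  ]
}}

```text
t: 23.73
tool_pos: [0.5227, 0.2005, 0.0964]
tool_rot: [-1.573, 0.009, 0.009]
contact_force: [0.3, -0.2, -0.9]
opening: 0.0378
```

```bash
python3 l.py w21.png
```

```text
t 23.73 tcp [0.5227 0.2005 0.0964] jawyaw 90.0 yaxis [-0.011 -0.003 -1.   ] open 0.0378 F [ 0.3 -0.2 -0.9] q [ 0.23  0.03  1.87  0.    1.25 -1.34]
```

View pics/w21.png

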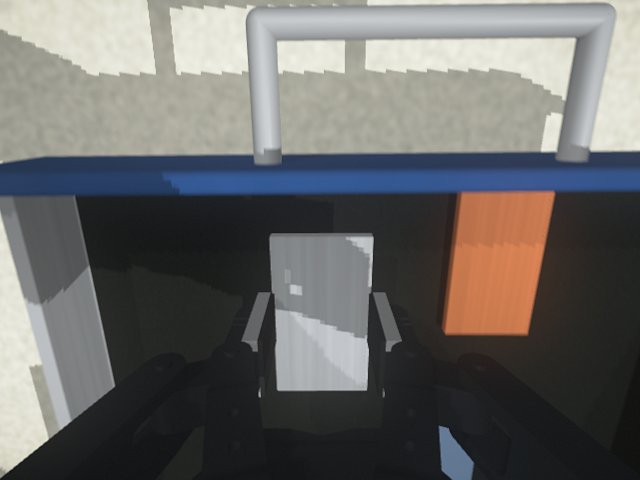

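Request:
{"fn": "play_rows", "kwargs": {
  "moves": [
    {"x": 0, "y": 0, "z": -1.0, "turn": 0, "jaw": 3.5},
    {"x": 0, "y": 0, "z": -0.7, "turn": 0, "jaw": 3.5},
    {"x": 0, "y": 0, "z": -0.3, "turn": 0, "jaw": 3.5},
    {"x": 0, "y": 0, "z": 0, "turn": 0, "jaw": 3.5},
    {"x": 0, "y": 0, "z": 0, "turn": 0, "jaw": 3.5}
  ]
}}

```text
t: 24.2
tool_pos: [0.5271, 0.2015, 0.0827]
tool_rot: [-1.571, -0.0, -0.001]
contact_force: [-0.1, -0.8, 0.1]
opening: 0.0382
```

Request:
{"fn": "play_rows", "kwargs": {
  "moves": [
    {"x": 0, "y": 0, "z": -0.2, "turn": 0, "jaw": 3.5},
    {"x": 0, "y": 0, "z": 0, "turn": 0, "jaw": 4.8},
    {"x": 0, "y": 0, "z": 0, "turn": 0, "jaw": 4.8},
    {"x": 0, "y": 0, "z": 0, "turn": 0, "jaw": 4.8},
    {"x": 0, "y": 0, "z": 2, "turn": 0, "jaw": 4.8},
    {"x": 0, "y": 0, "z": 4, "turn": 0, "jaw": 4.8},
    {"x": 0, "y": 0, "z": 4, "turn": 0, "jaw": 4.8},
    {"x": 0, "y": 0, "z": 1, "turn": 0, "jaw": 4.8}
  ]
}}

```text
t: 24.87
tool_pos: [0.5304, 0.2024, 0.1985]
tool_rot: [-1.568, -0.009, -0.009]
contact_force: [1.3, -0.5, 1.5]
opening: 0.048
```

```bash
python3 l.py w22.png; python3 -c "
from h import *
for n in ['side','scene']: rect(n,'iron_center')"
```

```text
t 24.87 tcp [0.5304 0.2024 0.1985] jawyaw 90.01 yaxis [ 0.012  0.003 -1.   ] open 0.048 F [ 1.3 -0.5  1.5] q [ 0.23 -0.07  1.79  0.    1.41 -1.34]
side iron_center 0.57 724 pix [256. 378.] c 421.3 -198.8 wh 74 44 long -10.1
scene iron_center 0.95 393 pix [205. 245.] c 425.0 -197.3 wh 75 42 long -10.7
```

View pics/w22.png

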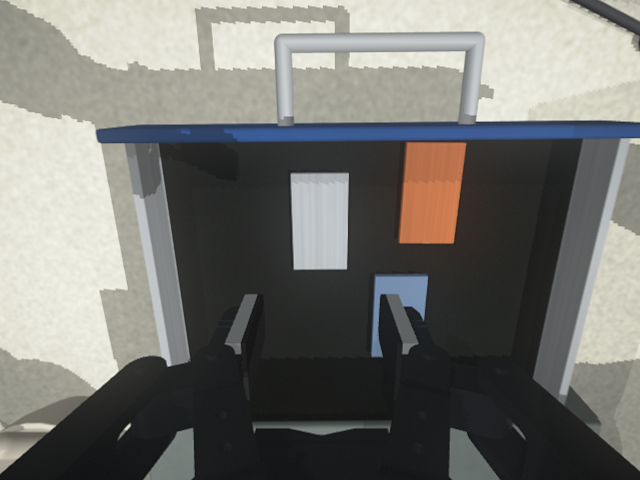

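Request:
{"fn": "play_rows", "kwargs": {
  "moves": [
    {"x": -0.95, "y": -3.6, "z": 0, "turn": -2, "jaw": 5.5},
    {"x": -0.95, "y": -3.6, "z": 0, "turn": -2, "jaw": 5.5},
    {"x": -0.95, "y": -3.6, "z": 0, "turn": -2, "jaw": 5.5},
    {"x": -0.95, "y": -3.6, "z": 0, "turn": -2, "jaw": 5.5},
    {"x": -0.95, "y": -3.6, "z": 0, "turn": -2, "jaw": 5.5},
    {"x": -0.95, "y": -3.6, "z": 0, "turn": 0, "jaw": 5.5},
    {"x": -0.95, "y": -3.6, "z": 0, "turn": 0, "jaw": 5.5},
    {"x": -0.95, "y": -3.6, "z": 0, "turn": 0, "jaw": 5.5}
  ]
}}

```text
t: 25.78
tool_pos: [0.4489, -0.0875, 0.1879]
tool_rot: [-1.565, 0.14, -0.134]
contact_force: [0.7, -1.2, -0.0]
opening: 0.0548
```

Request:
{"fn": "play_rows", "kwargs": {
  "moves": [
    {"x": -0.95, "y": -3.6, "z": 0, "turn": 0, "jaw": 5.5},
    {"x": -0.95, "y": -3.6, "z": 0, "turn": 0, "jaw": 5.5},
    {"x": -0.95, "y": -3.6, "z": 0, "turn": 0, "jaw": 5.5},
    {"x": -0.2, "y": -0.3, "z": -2, "turn": 0, "jaw": 5.5},
    {"x": 0, "y": 0, "z": 0, "turn": 0, "jaw": 5.5},
    {"x": 0, "y": 0, "z": 0, "turn": 0, "jaw": 5.5}
  ]
}}

```text
t: 26.28
tool_pos: [0.4186, -0.1965, 0.1672]
tool_rot: [-1.563, 0.142, -0.134]
contact_force: [-0.8, 0.3, -0.3]
opening: 0.0549
```

```bash
python3 l.py w23.png iron_center
```

```text
t 26.28 tcp [ 0.4186 -0.1965  0.1672] jawyaw 79.94 yaxis [-0.005  0.004 -1.   ] open 0.0549 F [-0.8  0.3 -0.3] q [-0.6  -0.3   2.04  0.    1.41 -2.  ]
wrist iron_center 0.62 4031 pix [323. 212.] c 421.4 -195.2 wh 73 40 long -9.1
```

View pics/w23.png

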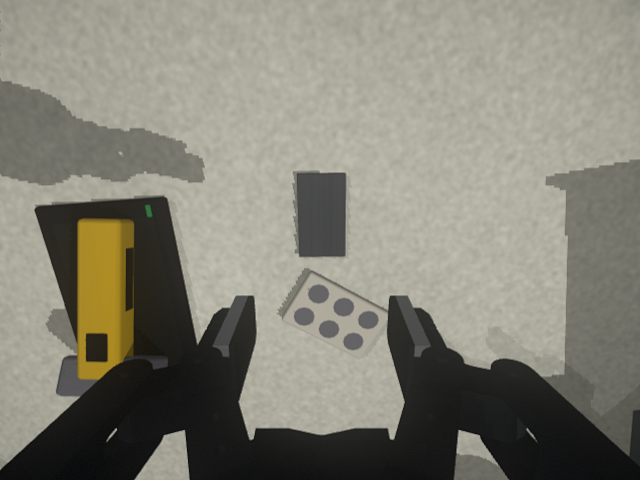

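Request:
{"fn": "play_rows", "kwargs": {
  "moves": [
    {"x": 0, "y": 0.1, "z": -4, "turn": 0, "jaw": 5.5},
    {"x": 0, "y": 0, "z": -4, "turn": 0, "jaw": 5.5},
    {"x": 0, "y": 0, "z": -4, "turn": 0, "jaw": 5.5},
    {"x": 0, "y": 0, "z": -3, "turn": 0, "jaw": 5.5},
    {"x": 0, "y": 0, "z": -1, "turn": 0, "jaw": 5.5},
    {"x": 0, "y": 0, "z": 0, "turn": 0, "jaw": 5.5},
    {"x": 0, "y": 0, "z": 0, "turn": 0, "jaw": 5.5}
  ]
}}

```text
t: 26.97
tool_pos: [0.4214, -0.1963, 0.0115]
tool_rot: [-1.567, 0.135, -0.137]
contact_force: [0.2, -0.6, 0.3]
opening: 0.055
```

```bash
python3 l.py w24.png iron_center
```

```text
t 26.97 tcp [ 0.4214 -0.1963  0.0115] jawyaw 80.08 yaxis [ 0.001 -0.001 -1.   ] open 0.055 F [ 0.2 -0.6  0.3] q [-0.6  -0.08  2.14  0.    1.08 -1.99]
wrist iron_center 0.9 13512 pix [322. 293.] c 420.9 -195.2 wh 74 40 long -9.4
```

View pics/w24.png

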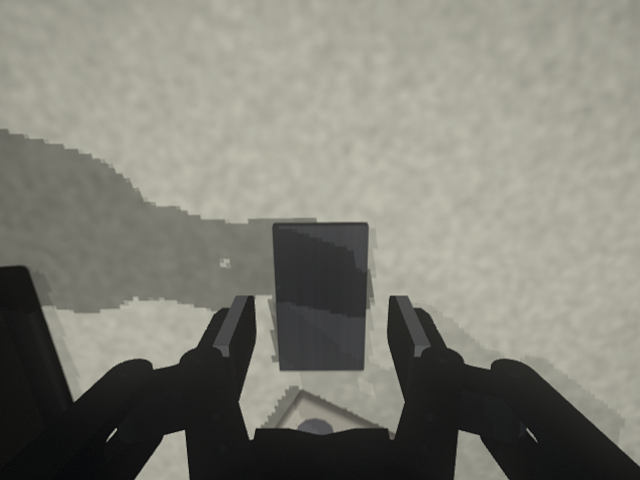

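Request:
{"fn": "play_rows", "kwargs": {
  "moves": [
    {"x": 0, "y": 0, "z": -0.7, "turn": 0, "jaw": 5.5},
    {"x": 0, "y": 0, "z": -0.7, "turn": 0, "jaw": 5.5},
    {"x": 0, "y": 0, "z": 0, "turn": 0, "jaw": 4.5},
    {"x": 0, "y": 0, "z": 0, "turn": 0, "jaw": 3.5},
    {"x": 0, "y": 0, "z": 0, "turn": 0, "jaw": 3.5},
    {"x": 0, "y": 0, "z": 0, "turn": 0, "jaw": 3.5},
    {"x": 0, "y": 0, "z": 0, "turn": 0, "jaw": 3.5}
  ]
}}

```text
t: 27.65
tool_pos: [0.4224, -0.1976, -0.0011]
tool_rot: [-1.568, 0.134, -0.14]
contact_force: [-0.9, 2.2, 12.3]
opening: 0.0382
```

Request:
{"fn": "play_rows", "kwargs": {
  "moves": [
    {"x": 0, "y": 0, "z": 2, "turn": 0, "jaw": 3.5},
    {"x": 0, "y": 0, "z": 4, "turn": 0, "jaw": 3.5},
    {"x": 0, "y": 0, "z": 4, "turn": 0, "jaw": 3.5},
    {"x": 0, "y": 0, "z": 4, "turn": 0, "jaw": 3.5},
    {"x": 0, "y": 0, "z": 4, "turn": 0, "jaw": 3.5},
    {"x": 0, "y": 0, "z": 1, "turn": 0, "jaw": 3.5},
    {"x": 0, "y": 0, "z": 0, "turn": 0, "jaw": 3.5}
  ]
}}

```text
t: 28.23
tool_pos: [0.4225, -0.198, 0.191]
tool_rot: [-1.571, 0.131, -0.143]
contact_force: [0.7, 0.7, -0.9]
opening: 0.0378
```

```bash
python3 l.py w25.png
```

```text
t 28.23 tcp [ 0.4225 -0.198   0.191 ] jawyaw 79.99 yaxis [ 0.007 -0.005 -1.   ] open 0.0378 F [ 0.7  0.7 -0.9] q [-0.6  -0.32  2.02  0.    1.44 -1.99]
```

View pics/w25.png

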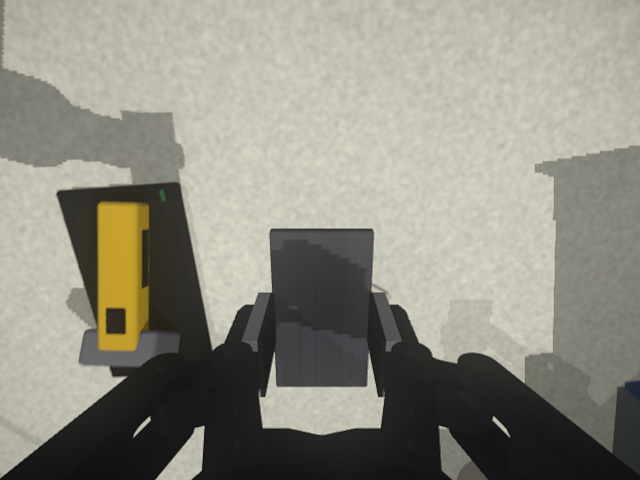

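Request:
{"fn": "play_rows", "kwargs": {
  "moves": [
    {"x": 1.8, "y": 3.37, "z": 0, "turn": 2, "jaw": 3.5},
    {"x": 1.8, "y": 3.37, "z": 0, "turn": 2, "jaw": 3.5},
    {"x": 1.8, "y": 3.37, "z": 0, "turn": 2, "jaw": 3.5},
    {"x": 1.8, "y": 3.37, "z": 0, "turn": 2, "jaw": 3.5},
    {"x": 1.8, "y": 3.37, "z": 0, "turn": 2, "jaw": 3.5},
    {"x": 1.8, "y": 3.37, "z": 0, "turn": 0, "jaw": 3.5},
    {"x": 1.8, "y": 3.37, "z": 0, "turn": 0, "jaw": 3.5},
    {"x": 1.8, "y": 3.37, "z": 0, "turn": 0, "jaw": 3.5}
  ]
}}

```text
t: 28.95
tool_pos: [0.5628, 0.075, 0.1818]
tool_rot: [-1.571, 0.005, 0.005]
contact_force: [0.9, -0.6, -0.7]
opening: 0.0379
```

Request:
{"fn": "play_rows", "kwargs": {
  "moves": [
    {"x": 1.8, "y": 3.37, "z": 0, "turn": 0, "jaw": 3.5},
    {"x": 1.8, "y": 3.37, "z": 0, "turn": 0, "jaw": 3.5},
    {"x": 0, "y": 0, "z": 0, "turn": 0, "jaw": 3.5},
    {"x": 0, "y": 0, "z": -2, "turn": 0, "jaw": 3.5},
    {"x": 0, "y": 0, "z": -3, "turn": 0, "jaw": 3.5},
    {"x": 0, "y": 0, "z": -3, "turn": 0, "jaw": 3.5},
    {"x": 0, "y": 0, "z": -0.5, "turn": 0, "jaw": 3.5},
    {"x": 0, "y": 0, "z": 0, "turn": 0, "jaw": 3.5}
  ]
}}

```text
t: 29.62
tool_pos: [0.596, 0.1398, 0.095]
tool_rot: [-1.572, 0.009, 0.009]
contact_force: [0.3, -0.1, -0.8]
opening: 0.0379
```

```bash
python3 l.py w26.png
```

```text
t 29.62 tcp [0.596  0.1398 0.095 ] jawyaw 89.99 yaxis [-0.011 -0.001 -1.   ] open 0.0379 F [ 0.3 -0.1 -0.8] q [ 0.11  0.15  1.75 -0.    1.26 -1.46]
```

View pics/w26.png

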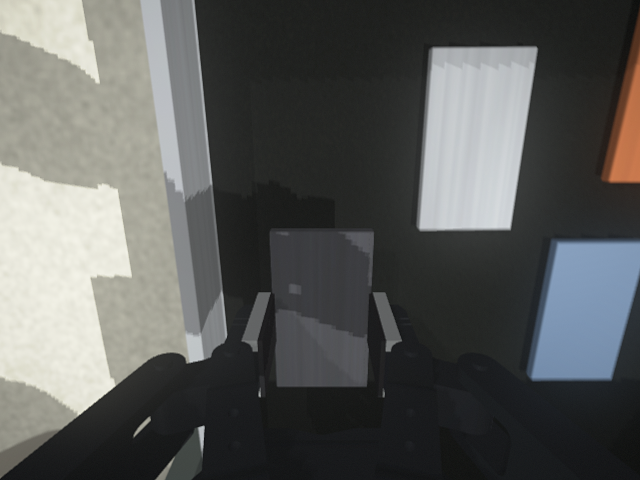

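Request:
{"fn": "play_rows", "kwargs": {
  "moves": [
    {"x": 0, "y": 0.8, "z": 0, "turn": 0, "jaw": 3.5},
    {"x": 0, "y": 0, "z": -1.0, "turn": 0, "jaw": 3.5},
    {"x": 0, "y": 0, "z": -0.7, "turn": 0, "jaw": 3.5},
    {"x": 0, "y": 0, "z": -0.4, "turn": 0, "jaw": 3.5},
    {"x": 0, "y": 0, "z": 0, "turn": 0, "jaw": 3.5},
    {"x": 0, "y": 0, "z": 0, "turn": 0, "jaw": 3.5}
  ]
}}

```text
t: 30.17
tool_pos: [0.6002, 0.1484, 0.08]
tool_rot: [-1.571, 0.0, 0.0]
contact_force: [0.2, -0.6, -1.1]
opening: 0.0379
```

Request:
{"fn": "play_rows", "kwargs": {
  "moves": [
    {"x": 0, "y": 0, "z": 0, "turn": 0, "jaw": 4.8},
    {"x": 0, "y": 0, "z": 0, "turn": 0, "jaw": 4.8},
    {"x": 0, "y": 0, "z": 0, "turn": 0, "jaw": 4.8},
    {"x": 0, "y": 0, "z": 2, "turn": 0, "jaw": 4.8},
    {"x": 0, "y": 0, "z": 4, "turn": 0, "jaw": 4.8},
    {"x": -2, "y": 0, "z": 3, "turn": 0, "jaw": 4.8},
    {"x": -4, "y": 0, "z": 1, "turn": 0, "jaw": 4},
    {"x": -4, "y": 1, "z": 0, "turn": 0, "jaw": 4}
  ]
}}

```text
t: 30.83
tool_pos: [0.5028, 0.158, 0.1858]
tool_rot: [-1.57, -0.006, -0.009]
contact_force: [-0.8, 0.8, 0.8]
opening: 0.0396
```

Request:
{"fn": "play_rows", "kwargs": {
  "moves": [
    {"x": -3, "y": 2, "z": 0, "turn": -7, "jaw": 4},
    {"x": -3, "y": 2, "z": 0, "turn": -7, "jaw": 4},
    {"x": -2, "y": 2, "z": 0, "turn": -7, "jaw": 4},
    {"x": 0, "y": 2, "z": 0, "turn": -7, "jaw": 4},
    {"x": 0, "y": 0, "z": 0, "turn": -7, "jaw": 4}
  ]
}}

```text
t: 31.25
tool_pos: [0.4193, 0.241, 0.1812]
tool_rot: [-1.514, 0.479, -0.481]
contact_force: [-0.2, -0.4, 0.4]
opening: 0.0401
```

```bash
python3 l.py w27.png;  python3 -c "
from h import *
snap('scene','c27.png');snap('side','s27.png')"
```

```text
t 31.25 tcp [0.4193 0.241  0.1812] jawyaw 54.85 yaxis [ 0.002  0.002 -1.   ] open 0.0401 F [-0.2 -0.4  0.4] q [ 0.37 -0.26  1.99  0.    1.41 -0.59]
```

View pics/w27.png

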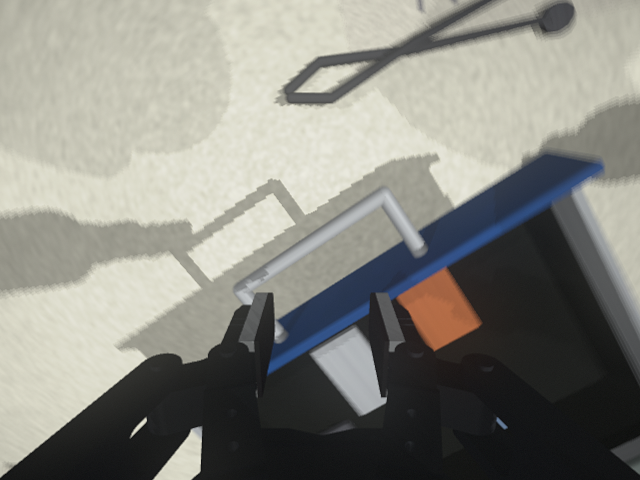

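View pics/s27.png

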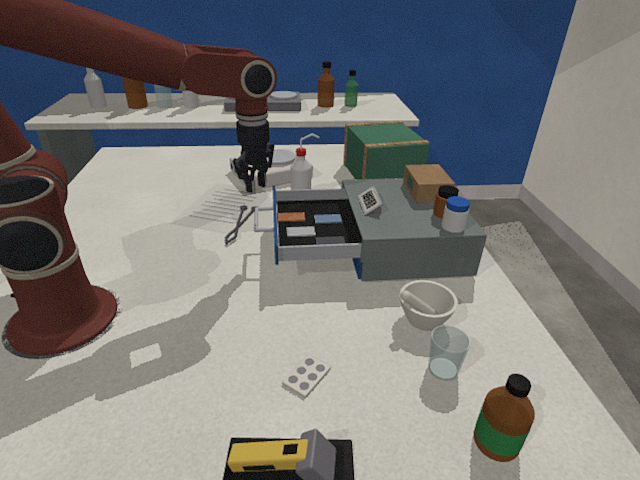

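View pics/c27.png

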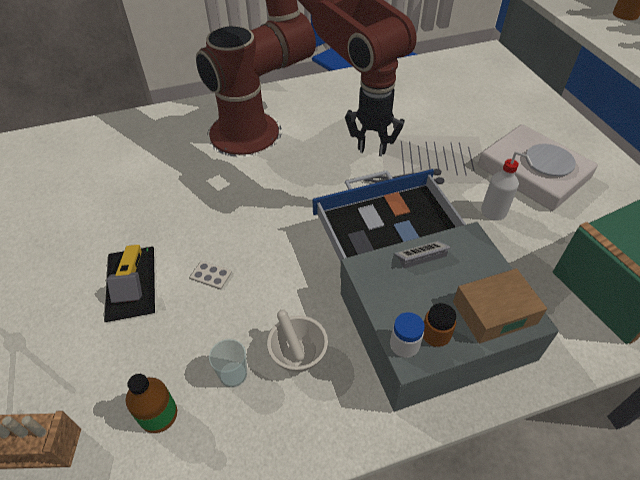

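Request:
{"fn": "play_rows", "kwargs": {
  "moves": [
    {"x": -0.2, "y": 0, "z": 0, "turn": -7, "jaw": 4},
    {"x": 0, "y": 0, "z": 0, "turn": -7, "jaw": 4},
    {"x": 0, "y": 0, "z": 0, "turn": -7, "jaw": 4},
    {"x": 0, "y": 0, "z": 0, "turn": -7, "jaw": 4},
    {"x": 0, "y": 0, "z": 0, "turn": -7, "jaw": 4},
    {"x": 0, "y": 0, "z": 0, "turn": -7, "jaw": 4},
    {"x": 0, "y": 0, "z": 0, "turn": -7, "jaw": 4},
    {"x": 0, "y": 0, "z": 0, "turn": -5.6, "jaw": 4}
  ]
}}

```text
t: 32.07
tool_pos: [0.4188, 0.2378, 0.1804]
tool_rot: [-1.211, 1.207, -1.207]
contact_force: [-0.8, -0.1, -0.1]
opening: 0.04
```

Request:
{"fn": "play_rows", "kwargs": {
  "moves": [
    {"x": 0, "y": 0, "z": -2, "turn": 0, "jaw": 4},
    {"x": 0, "y": 0, "z": -2, "turn": 0, "jaw": 4},
    {"x": 0, "y": 0, "z": 0, "turn": 0, "jaw": 4}
  ]
}}

```text
t: 32.32
tool_pos: [0.4163, 0.2369, 0.1363]
tool_rot: [-1.22, 1.207, -1.202]
contact_force: [-0.7, -0.1, -0.3]
opening: 0.0399
```

```bash
python3 l.py w28.png
```

```text
t 32.32 tcp [0.4163 0.2369 0.1363] jawyaw 0.48 yaxis [-0.007 -0.003 -1.   ] open 0.0399 F [-0.7 -0.1 -0.3] q [ 0.36 -0.22  2.03 -0.    1.34  0.35]
```

View pics/w28.png

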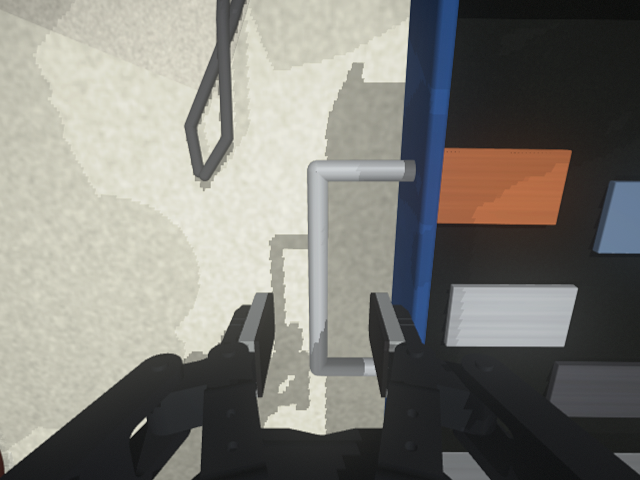

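Request:
{"fn": "play_rows", "kwargs": {
  "moves": [
    {"x": 0, "y": 0.7, "z": -2, "turn": 0, "jaw": 4},
    {"x": 0, "y": 0, "z": -2, "turn": 0, "jaw": 4},
    {"x": 0, "y": 0, "z": -1.4, "turn": 0, "jaw": 4},
    {"x": 0, "y": 0, "z": 0, "turn": 0, "jaw": 0.5},
    {"x": 0, "y": 0, "z": 0, "turn": 0, "jaw": 0.5},
    {"x": 0, "y": 0, "z": 0, "turn": 0, "jaw": 0.5},
    {"x": 0, "y": 0, "z": 0, "turn": 0, "jaw": 0.5}
  ]
}}

```text
t: 32.95
tool_pos: [0.4187, 0.2454, 0.0872]
tool_rot: [-1.212, 1.203, -1.204]
contact_force: [-0.2, -1.7, -1.9]
opening: 0.0079
```

Request:
{"fn": "play_rows", "kwargs": {
  "moves": [
    {"x": 1, "y": 0, "z": 0, "turn": 0, "jaw": 0.5},
    {"x": 2, "y": 0, "z": 0, "turn": 0, "jaw": 0.5},
    {"x": 2.5, "y": 0, "z": 0, "turn": 0, "jaw": 0.5},
    {"x": 2.5, "y": 0, "z": 0, "turn": 0, "jaw": 0.5},
    {"x": 2.5, "y": 0, "z": 0, "turn": 0, "jaw": 0.5},
    {"x": 2.5, "y": 0, "z": 0, "turn": 0, "jaw": 0.5},
    {"x": 2.5, "y": 0, "z": 0, "turn": 0, "jaw": 0.5},
    {"x": 1, "y": 0, "z": 0, "turn": 0, "jaw": 0.5}
  ]
}}

```text
t: 33.62
tool_pos: [0.5865, 0.2469, 0.0873]
tool_rot: [-1.207, 1.204, -1.203]
contact_force: [-2.6, 5.3, -0.5]
opening: 0.0076
```

```bash
python3 -c "
from h import *
st()"
```

```text
t 33.62 tcp [0.5865 0.2469 0.0873] jawyaw 0.36 yaxis [ 0.003  0.004 -1.   ] open 0.0076 F [-2.6  5.3 -0.5] q [0.28 0.2  1.7  0.   1.24 0.27]
```

Request:
{"fn": "play_rows", "kwargs": {
  "moves": [
    {"x": 0.8, "y": 0, "z": 0, "turn": 0, "jaw": 0.5},
    {"x": 0.6, "y": 0, "z": 0, "turn": 0, "jaw": 0.5},
    {"x": 0.5, "y": 0, "z": 0, "turn": 0, "jaw": 0.5},
    {"x": 0, "y": 0, "z": 0, "turn": 0, "jaw": 0.5}
  ]
}}

```text
t: 33.95
tool_pos: [0.604, 0.2471, 0.0873]
tool_rot: [-1.208, 1.204, -1.203]
contact_force: [2.0, 5.6, -4.5]
opening: 0.0082
```

Request:
{"fn": "play_rows", "kwargs": {
  "moves": [
    {"x": 0.4, "y": 0, "z": 0, "turn": 0, "jaw": 0.5},
    {"x": 0.4, "y": 0, "z": 0, "turn": 0, "jaw": 0.5},
    {"x": 0, "y": 0, "z": 0, "turn": 0, "jaw": 0.5}
  ]
}}

```text
t: 34.2
tool_pos: [0.6114, 0.2472, 0.0873]
tool_rot: [-1.209, 1.204, -1.202]
contact_force: [0.2, 6.8, -4.1]
opening: 0.0076
```

Request:
{"fn": "play_rows", "kwargs": {
  "moves": [
    {"x": 0.4, "y": 0, "z": 0, "turn": 0, "jaw": 0.5},
    {"x": 0.3, "y": 0, "z": 0, "turn": 0, "jaw": 0.5},
    {"x": 0, "y": 0, "z": 0, "turn": 0, "jaw": 0.5}
  ]
}}

```text
t: 34.45
tool_pos: [0.6141, 0.2472, 0.0872]
tool_rot: [-1.218, 1.212, -1.197]
contact_force: [-15.5, 3.9, 6.7]
opening: 0.0076
```

Request:
{"fn": "play_rows", "kwargs": {
  "moves": [
    {"x": 0.2, "y": 0, "z": 0, "turn": 0, "jaw": 0.5},
    {"x": 0, "y": 0, "z": 0, "turn": 0, "jaw": 0.5},
    {"x": 0, "y": 0, "z": 0, "turn": 0, "jaw": 0.5}
  ]
}}

```text
t: 34.7
tool_pos: [0.6141, 0.2472, 0.0872]
tool_rot: [-1.222, 1.214, -1.196]
contact_force: [-21.1, 2.7, 11.2]
opening: 0.0077
```

```bash
python3 l.py w29.png; python3 -c "
from h import *
snap('side','s29.png')
a=cv2.imread('pics/s29.png');cv2.imwrite('pics/z29.png',cv2.resize(a[160:290,310:490],None,fx=4,fy=4,interpolation=cv2.INTER_CUBIC))"
```

```text
t 34.7 tcp [0.6141 0.2472 0.0872] jawyaw 0.47 yaxis [-0.014  0.001 -1.   ] open 0.0077 F [-21.1   2.7  11.2] q [0.27 0.27 1.62 0.01 1.26 0.26]
```

View pics/z29.png

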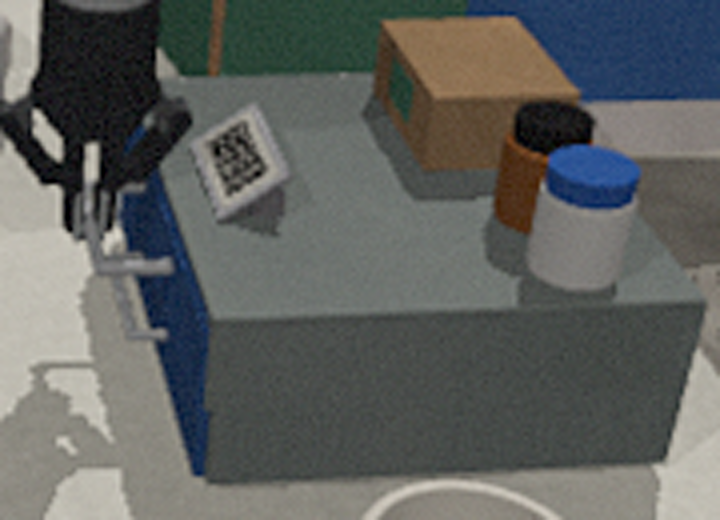

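View pics/w29.png

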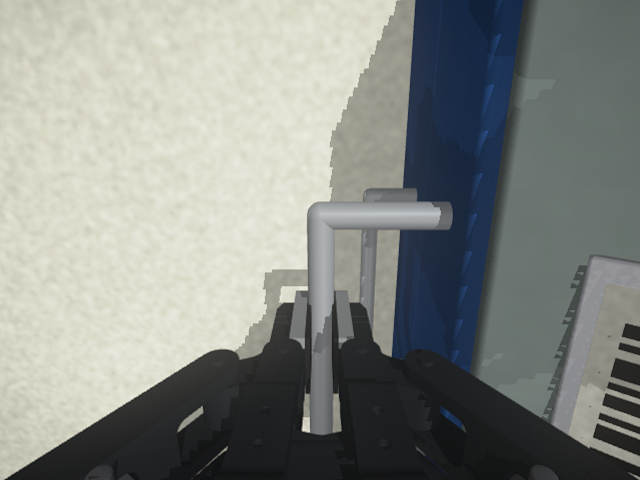

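Request:
{"fn": "play_rows", "kwargs": {
  "moves": [
    {"x": -0.6, "y": 0, "z": 0, "turn": 0, "jaw": 0.5},
    {"x": 0, "y": 0, "z": 0, "turn": 0, "jaw": 3.5},
    {"x": 0, "y": 0, "z": 0, "turn": 0, "jaw": 3.5},
    {"x": 0, "y": 0, "z": 0, "turn": 0, "jaw": 3.5},
    {"x": 0, "y": 0, "z": 0, "turn": 0, "jaw": 3.5},
    {"x": -0.3, "y": 0, "z": 2, "turn": 0, "jaw": 3.5},
    {"x": 0, "y": 0, "z": 4, "turn": 0, "jaw": 3.5},
    {"x": 0, "y": 0, "z": 4, "turn": 0, "jaw": 3.5}
  ]
}}

```text
t: 35.47
tool_pos: [0.6092, 0.2446, 0.1851]
tool_rot: [-1.217, 1.207, -1.204]
contact_force: [0.5, 0.3, -0.2]
opening: 0.0349
```

```bash
python3 l.py w30.png; python3 -c "
from h import *
d=eyes.get_image('wrist')
for k in ['label','drawer_handle']:
  r=pinpoint('wrist',k)
  print(k,r[:1], [np.round(onz(d,x['point'],.15 if k=='label' else .1),3) for x in r[:1]])
"; python3 m.py|grep -E 'label|scanner|pad'
```

```text
t 35.47 tcp [0.6092 0.2446 0.1851] jawyaw 0.37 yaxis [-0.005 -0.002 -1.   ] open 0.0349 F [ 0.5  0.3 -0.2] q [ 0.27  0.16  1.58 -0.    1.41  0.26]
label [{'point': [488.0, 281.4], 'score': 0.6}] [array([0.709, 0.237, 0.15 ])]
drawer_handle [{'point': [318.5, 247.3], 'score': 0.55}] [array([0.615, 0.239, 0.1  ])]
label: scene 0.97 [420. 248.] scene 0.30 [401. 182.] side 0.77 [368. 197.]  tri [0.707 0.236 0.151]
scanner_grip: scene 0.83 [123. 267.] scene 0.48 [212. 274.] [ 0.459 -0.386  0.042] side 0.72 [283. 454.] [ 0.468 -0.379  0.042]  tri [ 0.468 -0.385  0.051]
scanner_window: scene 0.76 [129. 297.] side 0.76 [329. 470.] side 0.54 [240. 230.]  tri [ 0.534 -0.39   0.015]
pad_center: scene 0.97 [126. 280.] [ 0.472 -0.392  0.008] side 0.55 [288. 469.] [ 0.474 -0.384  0.008]  tri [ 0.476 -0.389  0.015]
```

View pics/w30.png

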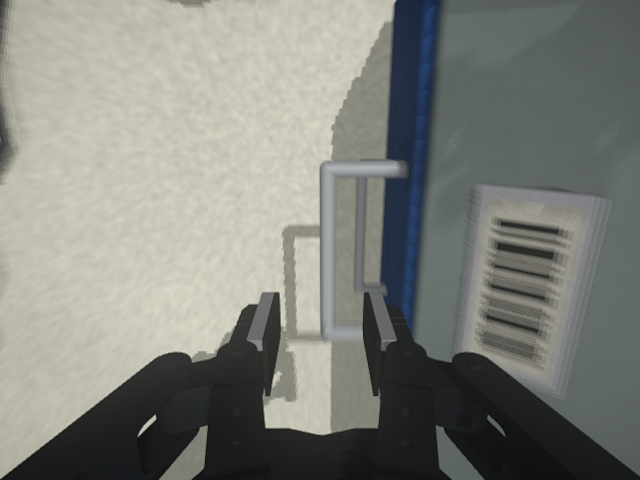

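Request:
{"fn": "play_rows", "kwargs": {
  "moves": [
    {"x": -0.9, "y": -3.9, "z": 0.2, "turn": 5.5, "jaw": 6.5},
    {"x": -0.9, "y": -3.9, "z": 0.2, "turn": 5.5, "jaw": 6.5},
    {"x": -0.9, "y": -3.9, "z": 0.2, "turn": 5.5, "jaw": 6.5},
    {"x": -0.9, "y": -3.9, "z": 0.2, "turn": 5.5, "jaw": 6.5},
    {"x": -0.9, "y": -3.9, "z": 0.2, "turn": 5.5, "jaw": 6.5},
    {"x": -0.9, "y": -3.9, "z": 0.2, "turn": 5.5, "jaw": 6.5},
    {"x": -0.9, "y": -3.9, "z": 0.2, "turn": 5.5, "jaw": 6.5},
    {"x": -0.9, "y": -3.9, "z": 0.2, "turn": 5.5, "jaw": 6.5}
  ]
}}

```text
t: 37.93
tool_pos: [0.5376, -0.0681, 0.2027]
tool_rot: [-1.481, 0.618, -0.619]
contact_force: [0.9, -0.9, -0.0]
opening: 0.0653
```

Request:
{"fn": "play_rows", "kwargs": {
  "moves": [
    {"x": -0.9, "y": -3.9, "z": 0, "turn": 5.5, "jaw": 6.5},
    {"x": -0.9, "y": -3.9, "z": 0, "turn": 5.5, "jaw": 6.5},
    {"x": -0.9, "y": -3.9, "z": 0, "turn": 5.5, "jaw": 6.5},
    {"x": -0.9, "y": -3.9, "z": 0, "turn": 5.5, "jaw": 6.5},
    {"x": -0.9, "y": -3.9, "z": 0, "turn": 5.5, "jaw": 6.5},
    {"x": -0.9, "y": -3.9, "z": 0, "turn": 5.5, "jaw": 6.5},
    {"x": -0.9, "y": -3.9, "z": 0, "turn": 5.5, "jaw": 6.5},
    {"x": 0, "y": 0, "z": 0, "turn": 0, "jaw": 6.5}
  ]
}}

```text
t: 38.6
tool_pos: [0.4734, -0.3454, 0.2026]
tool_rot: [-1.572, 0.1, -0.1]
contact_force: [-1.1, 1.2, 0.2]
opening: 0.0649
```

```bash
python3 l.py w31.png; python3 -c "
from h import *
d=snap('wrist','w32.png'); st()
r=pinpoint('wrist','scanner_grip');print(r[:2],np.round(onz(d,r[0]['point'],.042),3) if r else '')
r=pinpoint('wrist','pad_center');print(r[:2],np.round(onz(d,r[0]['point'],.008),3) if r else '')
"
```

```text
t 38.6 tcp [ 0.4734 -0.3454  0.2026] jawyaw 82.71 yaxis [-0.    -0.003 -1.   ] open 0.0649 F [-1.1  1.2  0.2] q [-0.76 -0.02  1.74 -0.    1.42 -2.2 ]
t 38.7 tcp [ 0.4748 -0.3407  0.2022] jawyaw 82.69 yaxis [-0.  0. -1.] open 0.0649 F [ 0.8  1.  -0.4] q [-0.75 -0.02  1.74  0.    1.43 -2.19]
[{'point': [273.0, 206.9], 'score': 0.85}] [ 0.465 -0.381  0.042]
[]
```

View pics/w32.png

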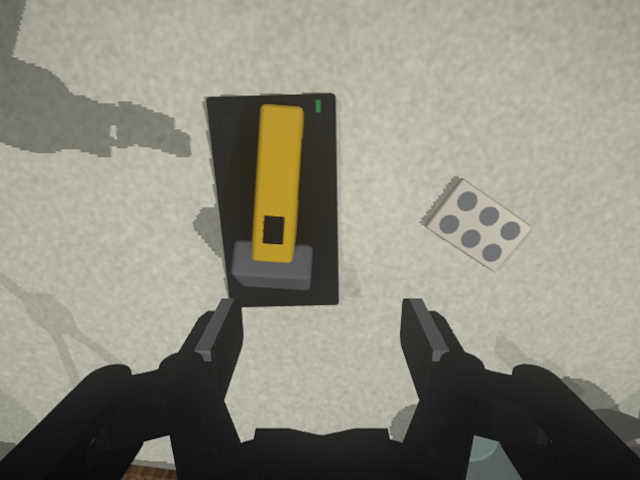

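```bash
python3 -c "
from h import *
d=eyes.get_image('wrist'); st()
a=onz(d,(282,107),.035);b=onz(d,(274,258),.068);print(a,b,np.degrees(np.arctan2(*(b-a)[[1,0]])), np.linalg.norm((b-a)[:2]))
# edges
for p,q in [((261,107),(253,258)),((303,110),(295,258))]:
  a=onz(d,p,.035);b=onz(d,q,.068);print(np.degrees(np.arctan2(*(b-a)[[1,0]])))
C=np.array([onz(d,p,.008) for p in [(207,97),(335,94),(338,304),(230,307)]]);print(np.round(C,3),C.mean(0))
E=C[3]-C[0];print(np.degrees(np.arctan2(E[1],E[0])));E=C[2]-C[1];print(np.degrees(np.arctan2(E[1],E[0])))
r=pinpoint('wrist','scanner_grip');print(r[:2],np.round(onz(d,r[0]['point'],.042),4))
"
```

```text
t 38.85 tcp [ 0.4757 -0.3384  0.2022] jawyaw 82.95 yaxis [ 0.  0. -1.] open 0.0653 F [-0.1  0.2 -0.4] q [-0.75 -0.03  1.74  0.    1.43 -2.19]
[ 0.3899266  -0.35766514  0.035     ] [ 0.50152414 -0.37839565  0.068     ] -10.523390336834897 0.11350667020191378
-10.64676666649442
-10.448574238511702
[[ 0.374 -0.422  0.008]
 [ 0.385 -0.315  0.008]
 [ 0.581 -0.334  0.008]
 [ 0.571 -0.442  0.008]] [ 0.47781392 -0.37792949  0.008     ]
-5.873326539962534
-5.55906644964198
[{'point': [271.9, 201.8], 'score': 0.89}] [ 0.4621 -0.3768  0.042 ]
```

Request:
{"fn": "play_rows", "kwargs": {
  "moves": [
    {"x": -0.7, "y": -2, "z": 0, "turn": -1.5, "jaw": 6.5},
    {"x": -0.7, "y": -2, "z": 0, "turn": -1.5, "jaw": 6.5},
    {"x": 0, "y": 0, "z": 0, "turn": 0, "jaw": 6.5},
    {"x": 0, "y": 0, "z": 0, "turn": 0, "jaw": 6.5},
    {"x": 0, "y": 0, "z": 0, "turn": 0, "jaw": 6.5}
  ]
}}

```text
t: 39.32
tool_pos: [0.4619, -0.3783, 0.2023]
tool_rot: [-1.566, 0.137, -0.137]
contact_force: [0.5, 0.4, 0.2]
opening: 0.0649
```

```bash
python3 -c "
from h import *
d=snap('wrist','w33.png'); st()
r=pinpoint('wrist','scanner_grip');print(r[:2],np.round(onz(d,r[0]['point'],.042),4))
np.savez('w33.npz',K=d['camera_matrix'],T=d['cam_to_world'])
"
```

```text
t 39.37 tcp [ 0.4619 -0.3783  0.2023] jawyaw 79.99 yaxis [ 0.  0. -1.] open 0.0651 F [0.4 0.  0.1] q [-0.81  0.01  1.71  0.    1.43 -2.21]
[{'point': [320.2, 216.2], 'score': 0.95}] [ 0.4656 -0.3786  0.042 ]
```

View pics/w33.png

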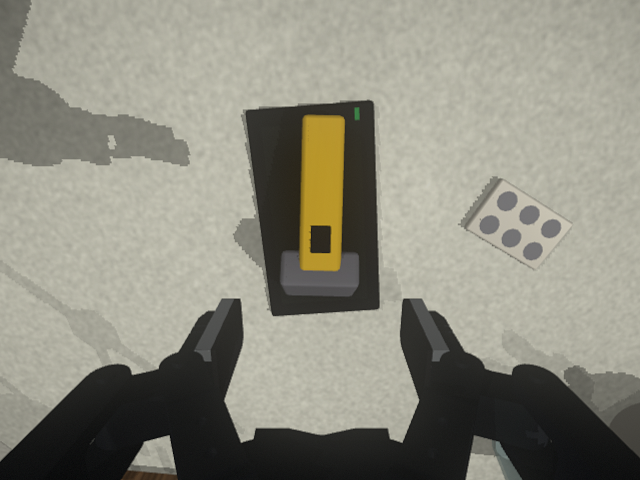

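```bash
python3 -c "
from h import *
f=np.load('w33.npz');d=dict(camera_matrix=f['K'],cam_to_world=f['T'])
a=onz(d,(323,118),.035);b=onz(d,(320.5,268),.068);print(a,b,np.degrees(np.arctan2(*(b-a)[[1,0]])), np.linalg.norm((b-a)[:2]))
C=np.array([onz(d,p,.008) for p in [(244,111),(372,101),(380,308),(273,315)]]);print(np.round(C,3),C.mean(0))
E=C[3]-C[0];print(np.degrees(np.arctan2(E[1],E[0])));E=C[2]-C[1];print(np.degrees(np.arctan2(E[1],E[0])))
for n in ['scene','side']:
  e=eyes.get_image(n)
  r=pinpoint(n,'pad_center');print(n,[np.round(onz(e,x['point'],.008),3) for x in r[:1]])
"
```

```text
[ 0.38903347 -0.36278845  0.035     ] [ 0.50070824 -0.38448479  0.068     ] -10.994540063992664 0.11376284315297115
[[ 0.372 -0.428  0.008]
 [ 0.383 -0.32   0.008]
 [ 0.58  -0.338  0.008]
 [ 0.569 -0.446  0.008]] [ 0.47605619 -0.38270428  0.008     ]
-5.128292544758209
-5.227849187007895
scene [array([ 0.471, -0.39 ,  0.008])]
side [array([ 0.478, -0.384,  0.008])]
```

Request:
{"fn": "play_rows", "kwargs": {
  "moves": [
    {"x": 0.4, "y": 0, "z": -3.5, "turn": -1, "jaw": 5.5},
    {"x": 0, "y": 0, "z": -3.5, "turn": 0, "jaw": 5.5},
    {"x": 0, "y": 0, "z": -3, "turn": 0, "jaw": 5.5},
    {"x": 0, "y": 0, "z": -2, "turn": 0, "jaw": 5.5},
    {"x": 0, "y": 0, "z": 0, "turn": 0, "jaw": 5.5},
    {"x": 0, "y": 0, "z": 0, "turn": 0, "jaw": 5.5}
  ]
}}

```text
t: 40.12
tool_pos: [0.4648, -0.3787, 0.0812]
tool_rot: [-1.564, 0.154, -0.15]
contact_force: [-0.2, -0.1, 0.9]
opening: 0.0549
```

```bash
python3 l.py w34.png
```

```text
t 40.12 tcp [ 0.4648 -0.3787  0.0812] jawyaw 78.91 yaxis [-0.002  0.002 -1.   ] open 0.0549 F [-0.2 -0.1  0.9] q [-0.81  0.13  1.79  0.    1.22 -2.19]
```

View pics/w34.png

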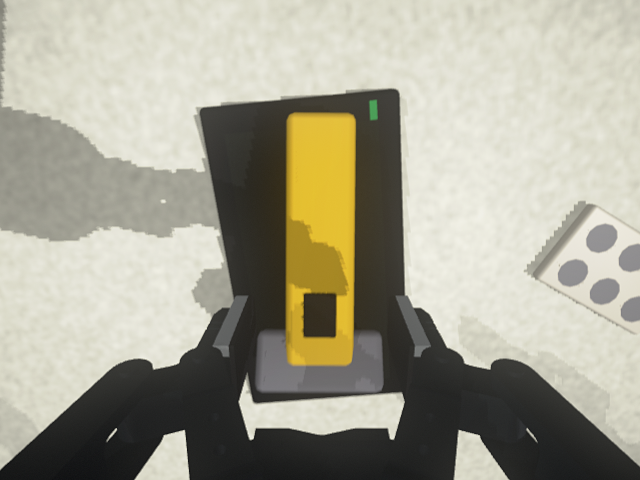

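Request:
{"fn": "play_rows", "kwargs": {
  "moves": [
    {"x": 0, "y": 0, "z": -2.5, "turn": 0, "jaw": 5.5},
    {"x": 0, "y": 0, "z": -2.2, "turn": 0, "jaw": 5.5},
    {"x": 0, "y": 0, "z": -1.4, "turn": 0, "jaw": 5.5},
    {"x": 0, "y": 0, "z": 0, "turn": 0, "jaw": 5.5},
    {"x": 0, "y": 0, "z": 0, "turn": 0, "jaw": 5.5}
  ]
}}

```text
t: 40.58
tool_pos: [0.4657, -0.3798, 0.0221]
tool_rot: [-1.566, 0.152, -0.152]
contact_force: [0.2, 0.0, 0.0]
opening: 0.0547
```

```bash
python3 l.py w35.png; python3 -c "
from h import *
snap('side','s35.png');a=cv2.imread('pics/s35.png');cv2.imwrite('pics/z35.png',cv2.resize(a[340:480,180:400],None,fx=3.5,fy=3.5,interpolation=cv2.INTER_CUBIC))"
```

```text
t 40.58 tcp [ 0.4657 -0.3798  0.0221] jawyaw 78.9 yaxis [ 0. -0. -1.] open 0.0547 F [0.2 0.  0. ] q [-0.81  0.21  1.81 -0.    1.12 -2.19]
```

View pics/w35.png

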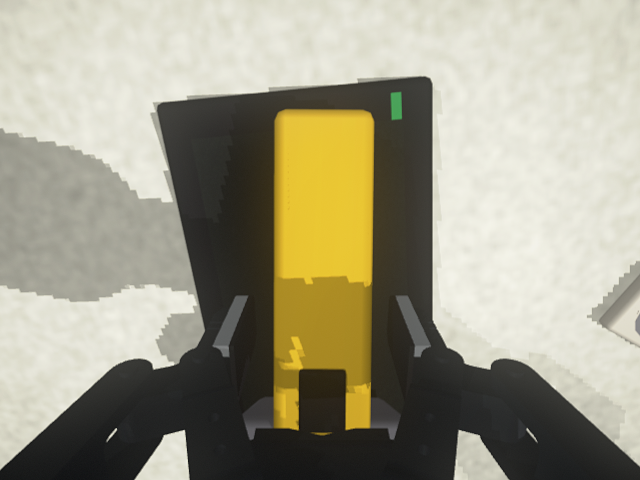

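View pics/z35.png

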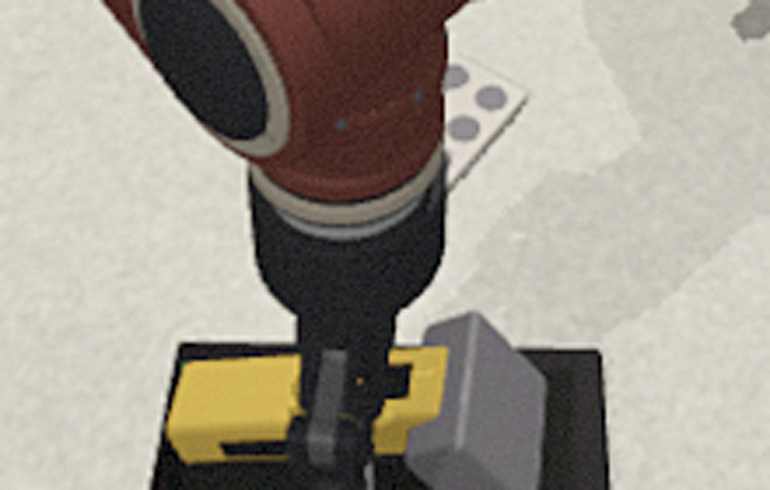

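Request:
{"fn": "play_rows", "kwargs": {
  "moves": [
    {"x": 0, "y": 0, "z": 0, "turn": 0, "jaw": 4},
    {"x": 0, "y": 0, "z": 0, "turn": 0, "jaw": 3},
    {"x": 0, "y": 0, "z": 0, "turn": 0, "jaw": 2.5},
    {"x": 0, "y": 0, "z": 0, "turn": 0, "jaw": 2.5},
    {"x": 0, "y": 0, "z": 0, "turn": 0, "jaw": 2.5},
    {"x": 0, "y": 0, "z": 0, "turn": 0, "jaw": 2.5}
  ],
  "squeeze": 80
}}

```text
t: 41.18
tool_pos: [0.4664, -0.3807, 0.0233]
tool_rot: [-1.568, 0.15, -0.154]
contact_force: [0.1, 0.1, 6.4]
opening: 0.0331
```

Request:
{"fn": "play_rows", "kwargs": {
  "moves": [
    {"x": 0, "y": 0, "z": 1, "turn": 0, "jaw": 2.5},
    {"x": 0, "y": 0, "z": 2, "turn": 0, "jaw": 2.5},
    {"x": 0, "y": 0, "z": 3, "turn": 0, "jaw": 2.5},
    {"x": 0, "y": 0, "z": 3, "turn": 0, "jaw": 2.5},
    {"x": 0, "y": 0, "z": 3, "turn": 0, "jaw": 2.5},
    {"x": 0, "y": 0, "z": 0, "turn": 0, "jaw": 2.5},
    {"x": 0, "y": 0, "z": 0, "turn": 0, "jaw": 2.5}
  ]
}}

```text
t: 41.77
tool_pos: [0.4663, -0.3803, 0.144]
tool_rot: [-1.568, 0.149, -0.155]
contact_force: [0.5, -0.7, -1.5]
opening: 0.0331
```

```bash
python3 l.py w36.png; python3 -c "
from h import *
snap('side','s36.png')
D={n:eyes.get_image(n) for n in ['side','scene']}
for k in ['scanner_grip','scanner_window']:
  ob=[]
  for n in D:
    r=pinpoint(n,k);print(n,k,[(np.round(x['point']),x['score']) for x in r[:2]])
    if r: ob.append((D[n],r[0]['point']))
  if len(ob)==2: print(np.round(tri(ob),3))
"
```

```text
t 41.77 tcp [ 0.4663 -0.3803  0.144 ] jawyaw 78.91 yaxis [ 0.003 -0.003 -1.   ] open 0.0331 F [ 0.5 -0.7 -1.5] q [-0.81  0.06  1.75  0.    1.32 -2.19]
side scanner_grip [(array([276., 403.]), 0.95)]
scene scanner_grip [(array([111., 233.]), 0.94)]
[ 0.462 -0.378  0.16 ]
side scanner_window [(array([329., 424.]), 0.78)]
scene scanner_window [(array([111., 267.]), 0.77)]
[ 0.532 -0.393  0.131]
```

View pics/w36.png

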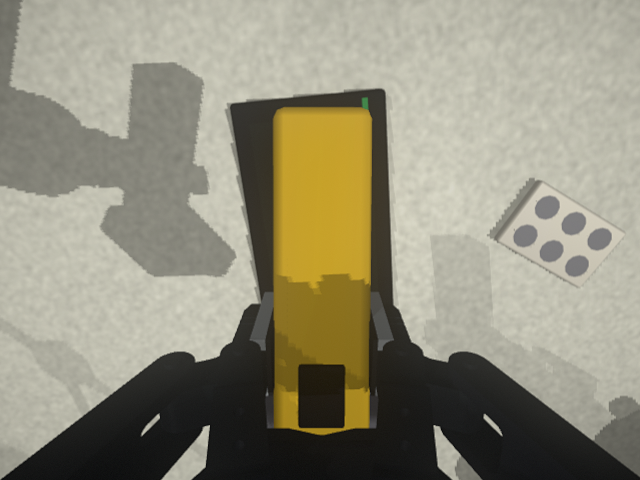

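View pics/s36.png

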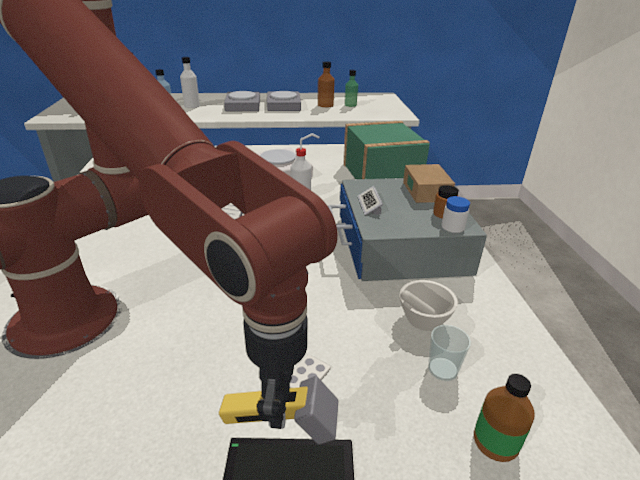

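Request:
{"fn": "play_rows", "kwargs": {
  "moves": [
    {"x": 0, "y": 0, "z": 3, "turn": 0, "jaw": 2.5},
    {"x": 0, "y": 1, "z": 3, "turn": 0, "jaw": 2.5},
    {"x": 0.5, "y": 2, "z": 3, "turn": 2, "jaw": 2.5},
    {"x": 0.7, "y": 3, "z": 0.8, "turn": 2, "jaw": 2.5},
    {"x": 0.7, "y": 3.5, "z": 0, "turn": 2, "jaw": 2.5},
    {"x": 0.7, "y": 3.5, "z": 0, "turn": 2, "jaw": 2.5},
    {"x": 0.7, "y": 3.5, "z": 0, "turn": 2, "jaw": 2.5},
    {"x": 0.7, "y": 3.5, "z": 0, "turn": 1.1, "jaw": 2.5}
  ]
}}

```text
t: 42.83
tool_pos: [0.5053, -0.1779, 0.239]
tool_rot: [-1.571, -0.001, 0.001]
contact_force: [0.8, -0.3, -0.1]
opening: 0.033
```

Request:
{"fn": "play_rows", "kwargs": {
  "moves": [
    {"x": 0.7, "y": 3.5, "z": 0, "turn": 0, "jaw": 2.5},
    {"x": 0.7, "y": 3.5, "z": 0, "turn": 0, "jaw": 2.5},
    {"x": 0.7, "y": 3.5, "z": 0, "turn": 0, "jaw": 2.5},
    {"x": 0.7, "y": 3.5, "z": 0, "turn": 0, "jaw": 2.5},
    {"x": 0.7, "y": 3.5, "z": 0, "turn": 0, "jaw": 2.5},
    {"x": 0.7, "y": 3.5, "z": 0, "turn": 0, "jaw": 2.5},
    {"x": 0.7, "y": 3.5, "z": 0, "turn": 0, "jaw": 2.5},
    {"x": 0.7, "y": 3.5, "z": 0, "turn": 0, "jaw": 2.5}
  ]
}}

```text
t: 43.5
tool_pos: [0.5612, 0.1024, 0.2389]
tool_rot: [-1.571, 0.0, 0.0]
contact_force: [0.8, -0.2, -2.0]
opening: 0.0329
```

```bash
python3 l.py w37.png; python3 -c "
from h import *
snap('side','s37.png')"
```

```text
t 43.5 tcp [0.5612 0.1024 0.2389] jawyaw 90.01 yaxis [-0. -0. -1.] open 0.0329 F [ 0.8 -0.2 -2. ] q [ 0.05 -0.08  1.73 -0.    1.49 -1.52]
```

View pics/w37.png

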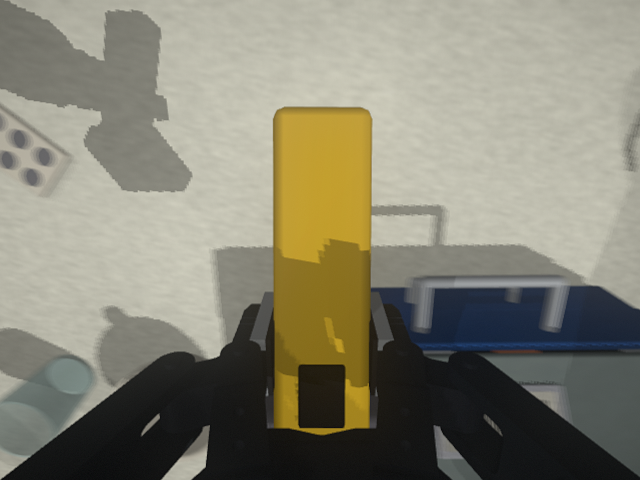

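View pics/s37.png

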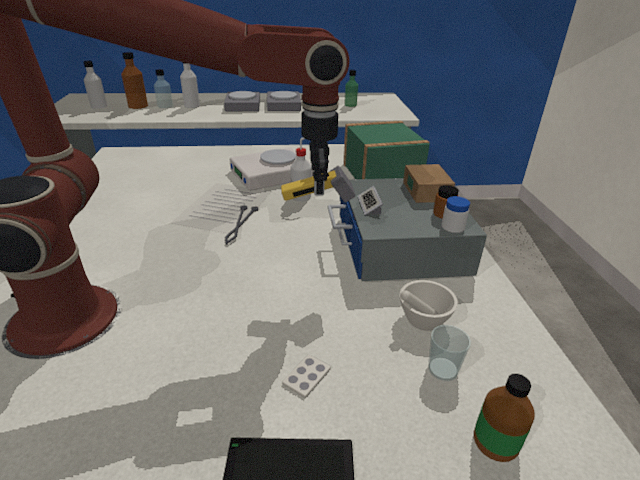

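```bash
python3 -c "
import cv2
a=cv2.imread('pics/w37.png');cv2.imwrite('pics/z37.png',cv2.resize(a[260:420,370:640],None,fx=2.9,fy=2.9,interpolation=cv2.INTER_CUBIC))
a=cv2.imread('pics/s37.png');cv2.imwrite('pics/z38.png',cv2.resize(a[160:290,310:490],None,fx=4,fy=4,interpolation=cv2.INTER_CUBIC))"
```

```text
(no output)
```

View pics/z37.png

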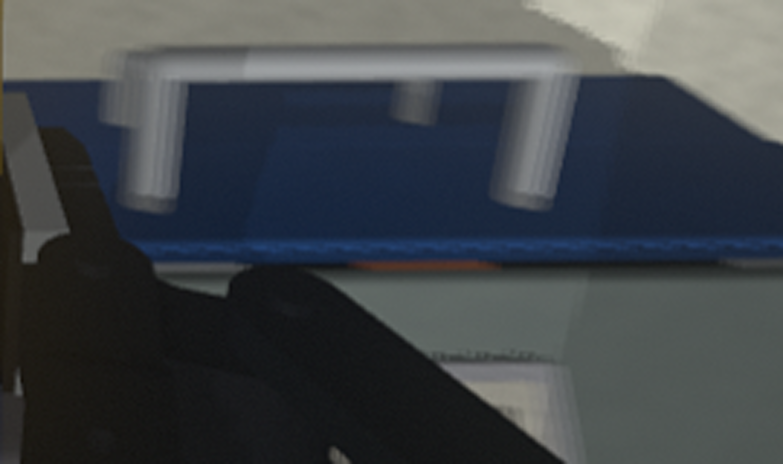

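View pics/z38.png

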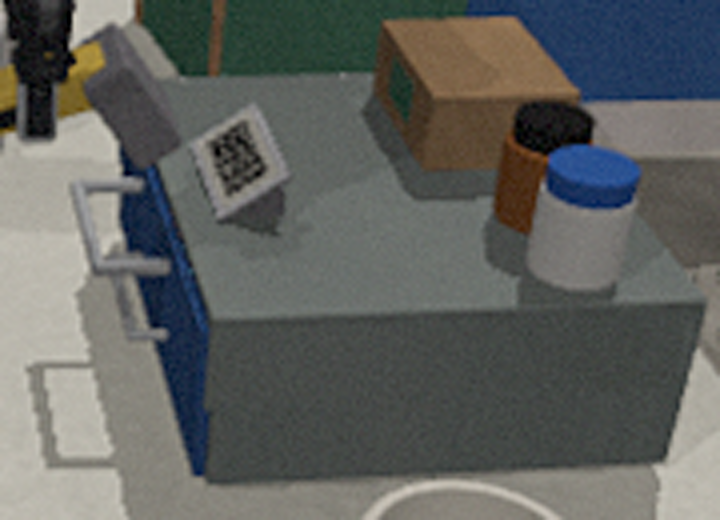

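Request:
{"fn": "play_rows", "kwargs": {
  "moves": [
    {"x": 0.4, "y": 3.5, "z": 0.3, "turn": 0, "jaw": 2.5},
    {"x": 0.4, "y": 3.5, "z": 0, "turn": 0, "jaw": 2.5},
    {"x": 0.4, "y": 3.0, "z": 0, "turn": 0, "jaw": 2.5},
    {"x": 0.3, "y": 2.0, "z": 0, "turn": 0, "jaw": 2.5},
    {"x": 0.3, "y": 1.2, "z": 0, "turn": 0, "jaw": 2.5},
    {"x": 0, "y": 0.5, "z": 0, "turn": 0, "jaw": 2.5},
    {"x": 0, "y": 0, "z": 0, "turn": 0, "jaw": 2.5},
    {"x": 0, "y": 0, "z": 0, "turn": 0, "jaw": 2.5}
  ]
}}

```text
t: 44.27
tool_pos: [0.5794, 0.2365, 0.242]
tool_rot: [-1.572, 0.001, -0.0]
contact_force: [0.9, -0.0, -1.4]
opening: 0.0329
```

```bash
python3 l.py w39.png; python3 -c "
from h import *
snap('side','s39.png');a=cv2.imread('pics/s39.png');cv2.imwrite('pics/z39.png',cv2.resize(a[120:270,270:450],None,fx=4,fy=4,interpolation=cv2.INTER_CUBIC))
snap('scene','c39.png');a=cv2.imread('pics/c39.png');cv2.imwrite('pics/z40.png',cv2.resize(a[140:320,320:540],None,fx=3.3,fy=3.3,interpolation=cv2.INTER_CUBIC))
D={n:eyes.get_image(n) for n in ['side','scene']}
for k in ['scanner_grip','scanner_window','label']:
  ob=[]
  for n in D:
    r=pinpoint(n,k);print(n,k,[(np.round(x['point']),x['score']) for x in r[:2]])
    if r: ob.append((D[n],r[0]['point']))
  if len(ob)==2: print(np.round(tri(ob),3))
"
```

```text
t 44.27 tcp [0.5794 0.2365 0.242 ] jawyaw 89.96 yaxis [-0.001 -0.001 -1.   ] open 0.0329 F [ 0.9 -0.  -1.4] q [ 0.27  0.05  1.6  -0.    1.49 -1.3 ]
side scanner_grip [(array([320., 161.]), 0.69)]
scene scanner_grip [(array([397., 169.]), 0.82)]
[0.578 0.228 0.261]
side scanner_window [(array([350., 172.]), 0.71)]
scene scanner_window [(array([414., 202.]), 0.72)]
[0.653 0.235 0.229]
side label [(array([368., 198.]), 0.93)]
scene label [(array([424., 245.]), 0.83), (array([127., 280.]), 0.52)]
[0.707 0.243 0.151]
```

View pics/z39.png

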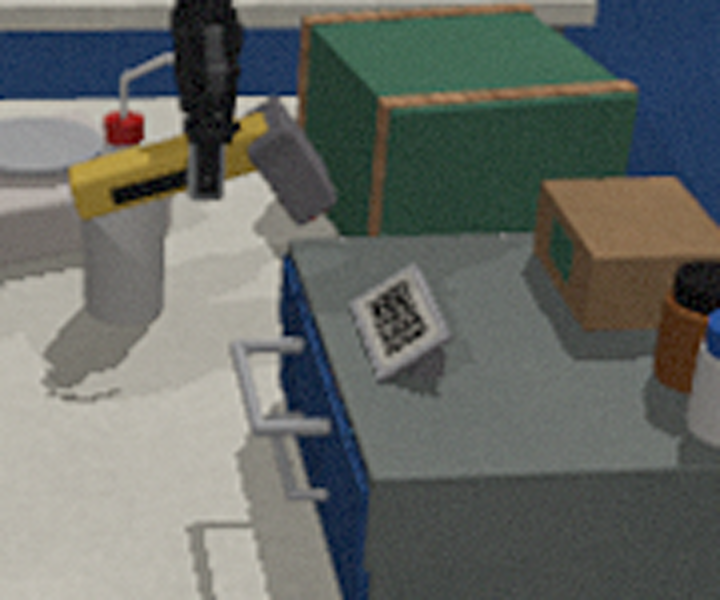

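View pics/z40.png

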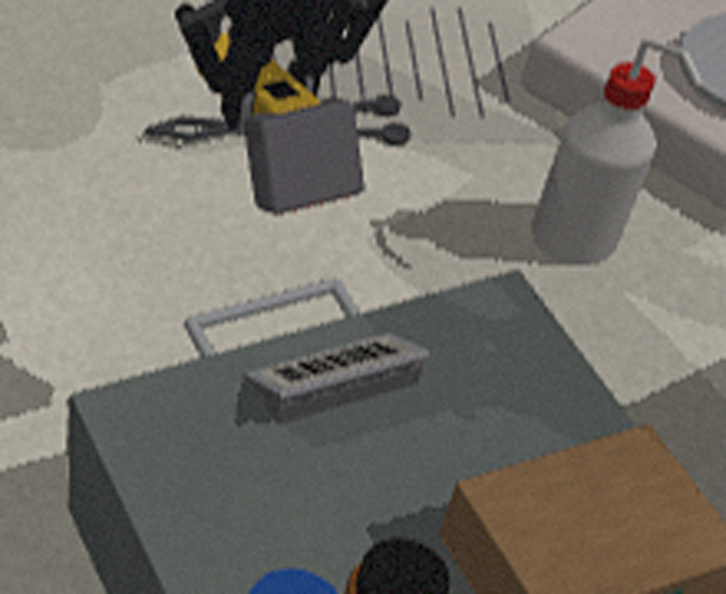

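View pics/w39.png

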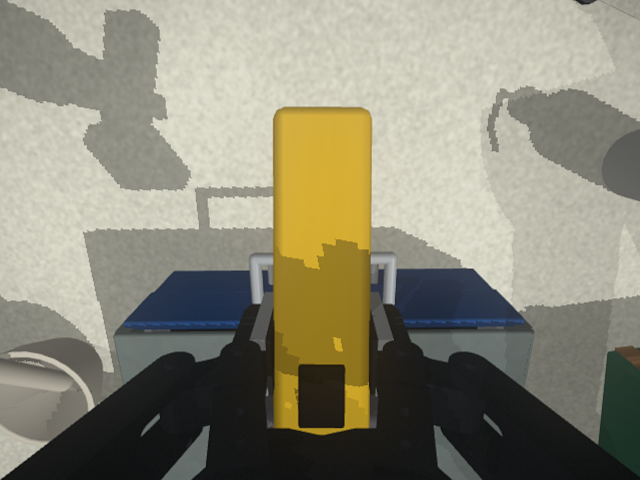

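Request:
{"fn": "play_rows", "kwargs": {
  "moves": [
    {"x": 0, "y": 0, "z": 0, "turn": 0, "jaw": 2.5},
    {"x": 0, "y": 0, "z": 0, "turn": 0, "jaw": 2.5},
    {"x": 0, "y": 0, "z": 0, "turn": 0, "jaw": 2.5},
    {"x": 0, "y": 0, "z": 0, "turn": 0, "jaw": 2.5},
    {"x": 0, "y": 0, "z": 0, "turn": 0, "jaw": 2.5},
    {"x": 0, "y": 0, "z": 0, "turn": 0, "jaw": 2.5},
    {"x": 0, "y": 0, "z": 0, "turn": 0, "jaw": 2.5},
    {"x": 0, "y": 0, "z": 0, "turn": 0, "jaw": 2.5}
  ]
}}

```text
t: 45.48
tool_pos: [0.5794, 0.2375, 0.2423]
tool_rot: [-1.571, -0.0, 0.0]
contact_force: [0.6, -0.1, -1.0]
opening: 0.0332
```

Request:
{"fn": "play_rows", "kwargs": {
  "moves": [
    {"x": 0, "y": 0, "z": 0, "turn": 0, "jaw": 2.5},
    {"x": 0, "y": 0, "z": 0, "turn": 0, "jaw": 2.5},
    {"x": 0, "y": 0, "z": 0, "turn": 0, "jaw": 2.5},
    {"x": 0, "y": 0, "z": 0, "turn": 0, "jaw": 2.5},
    {"x": 0, "y": 0, "z": 0, "turn": 0, "jaw": 2.5},
    {"x": 0, "y": 0, "z": 0, "turn": 0, "jaw": 2.5},
    {"x": 0, "y": 0, "z": 0, "turn": 0, "jaw": 2.5},
    {"x": 0, "y": 0, "z": 0, "turn": 0, "jaw": 2.5}
  ]
}}

```text
t: 46.15
tool_pos: [0.5794, 0.2375, 0.2423]
tool_rot: [-1.571, -0.0, -0.0]
contact_force: [-0.5, 0.8, -1.4]
opening: 0.0329
```

Request:
{"fn": "play_rows", "kwargs": {
  "moves": [
    {"x": 0, "y": 0, "z": 0, "turn": 0, "jaw": 2.5},
    {"x": 0, "y": 0, "z": 0, "turn": 0, "jaw": 2.5},
    {"x": 0, "y": 0, "z": 0, "turn": 0, "jaw": 2.5},
    {"x": 0, "y": 0, "z": 0, "turn": 0, "jaw": 2.5},
    {"x": 0, "y": 0, "z": 0, "turn": 0, "jaw": 2.5},
    {"x": 0, "y": 0, "z": 0, "turn": 0, "jaw": 2.5},
    {"x": 0, "y": 0, "z": 0, "turn": 0, "jaw": 2.5},
    {"x": 0, "y": 0, "z": 0, "turn": 0, "jaw": 2.5}
  ]
}}

```text
t: 46.82
tool_pos: [0.5794, 0.2375, 0.2423]
tool_rot: [-1.571, -0.0, -0.0]
contact_force: [0.3, -0.7, -1.4]
opening: 0.033
```

```bash
python3 l.py w41.png; python3 -c "
from h import *
snap('side','s41.png');a=cv2.imread('pics/s41.png');cv2.imwrite('pics/z41.png',cv2.resize(a[120:270,270:450],None,fx=4,fy=4,interpolation=cv2.INTER_CUBIC))"
```

```text
t 46.82 tcp [0.5794 0.2375 0.2423] jawyaw 90.0 yaxis [ 0. -0. -1.] open 0.033 F [ 0.3 -0.7 -1.4] q [ 0.27  0.05  1.6  -0.    1.49 -1.3 ]
```

View pics/z41.png

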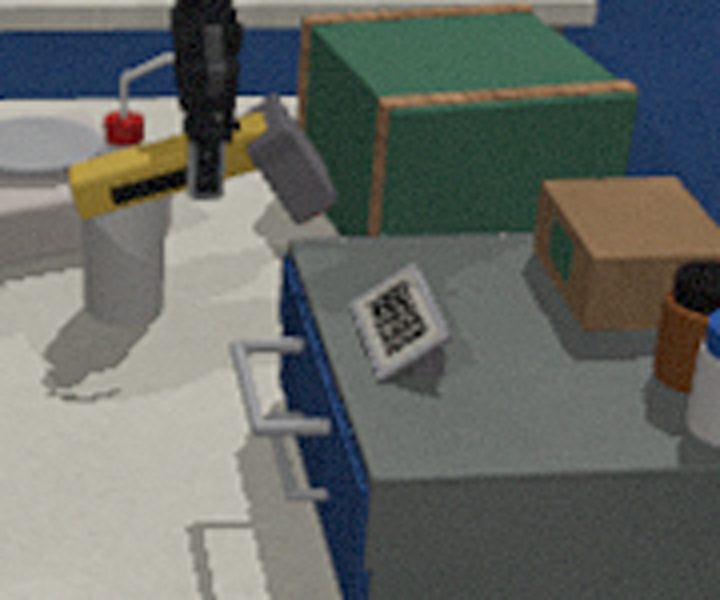

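Request:
{"fn": "play_rows", "kwargs": {
  "moves": [
    {"x": -0.7, "y": -2, "z": 0, "turn": 0, "jaw": 2.5},
    {"x": -0.7, "y": -3.5, "z": 0, "turn": 0, "jaw": 2.5},
    {"x": -0.7, "y": -3.5, "z": 0, "turn": -1, "jaw": 2.5},
    {"x": -0.7, "y": -3.5, "z": 0, "turn": -1, "jaw": 2.5},
    {"x": -0.7, "y": -3.5, "z": 0, "turn": -1, "jaw": 2.5},
    {"x": -0.7, "y": -3.5, "z": 0, "turn": -1, "jaw": 2.5},
    {"x": -0.7, "y": -3.5, "z": 0, "turn": -1, "jaw": 2.5},
    {"x": -0.7, "y": -3.5, "z": 0, "turn": -0.5, "jaw": 2.5}
  ]
}}

```text
t: 47.58
tool_pos: [0.5228, -0.029, 0.2425]
tool_rot: [-1.57, 0.075, -0.076]
contact_force: [0.6, -0.4, -1.4]
opening: 0.0332
```

Request:
{"fn": "play_rows", "kwargs": {
  "moves": [
    {"x": -0.7, "y": -3.5, "z": 0, "turn": 0, "jaw": 2.5},
    {"x": -0.7, "y": -3.5, "z": 0, "turn": 0, "jaw": 2.5},
    {"x": -0.7, "y": -3.5, "z": 0, "turn": 0, "jaw": 2.5},
    {"x": -0.7, "y": -3.5, "z": 0, "turn": 0, "jaw": 2.5},
    {"x": -0.7, "y": -3.5, "z": 0, "turn": 0, "jaw": 2.5},
    {"x": -0.7, "y": -3.5, "z": 0, "turn": 0, "jaw": 2.5},
    {"x": -0.7, "y": -3.5, "z": 0, "turn": 0, "jaw": 2.5},
    {"x": -0.7, "y": -3.5, "z": 0, "turn": 0, "jaw": 2.5}
  ]
}}

```text
t: 48.25
tool_pos: [0.4667, -0.3092, 0.2426]
tool_rot: [-1.57, 0.075, -0.076]
contact_force: [0.1, -1.1, -1.6]
opening: 0.0327
```

Request:
{"fn": "play_rows", "kwargs": {
  "moves": [
    {"x": -0.3, "y": -3.0, "z": -1, "turn": 0, "jaw": 2.5},
    {"x": 0, "y": -2.5, "z": -2, "turn": 0, "jaw": 2.5},
    {"x": 0, "y": -2, "z": -3, "turn": 0, "jaw": 2.5},
    {"x": 0, "y": 0, "z": -3, "turn": 0, "jaw": 2.5},
    {"x": 0, "y": 0, "z": -3, "turn": 0, "jaw": 2.5},
    {"x": 0, "y": 0, "z": -2, "turn": 0, "jaw": 2.5},
    {"x": 0, "y": 0, "z": 0, "turn": 0, "jaw": 2.5}
  ]
}}

```text
t: 48.83
tool_pos: [0.4614, -0.3798, 0.0961]
tool_rot: [-1.562, 0.082, -0.07]
contact_force: [-1.1, 0.9, -1.8]
opening: 0.0331
```

```bash
python3 l.py w42.png; python3 -c "
from h import *
snap('side','s42.png')"
```

```text
t 48.83 tcp [ 0.4614 -0.3798  0.0961] jawyaw 84.47 yaxis [-0.007  0.008 -1.   ] open 0.0331 F [-1.1  0.9 -1.8] q [-0.81  0.11  1.78  0.    1.26 -2.29]
```

View pics/w42.png

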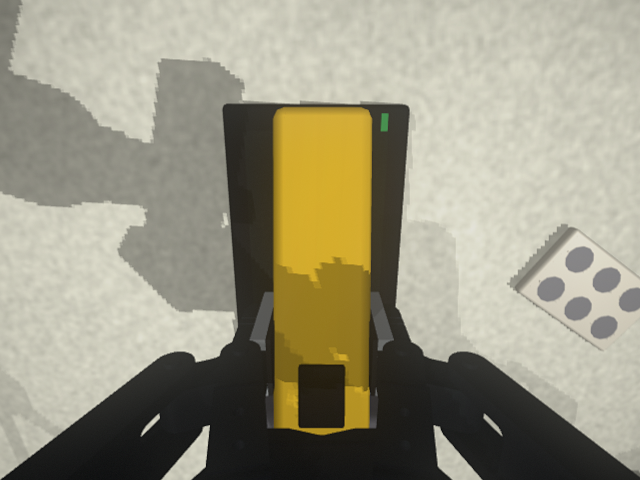

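View pics/s42.png

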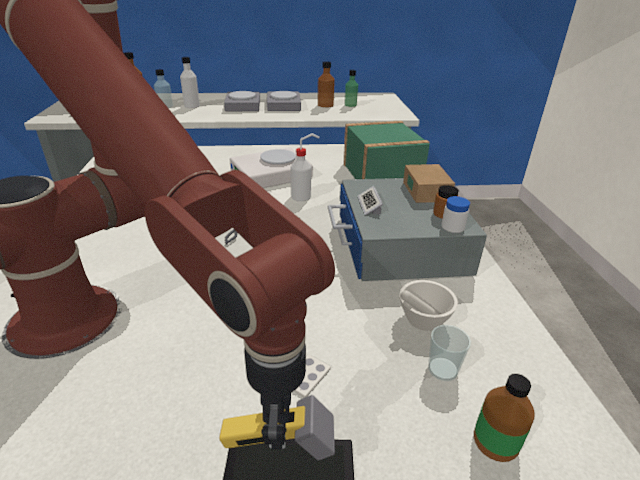

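Request:
{"fn": "play_rows", "kwargs": {
  "moves": [
    {"x": 0, "y": 0, "z": -2.5, "turn": 0, "jaw": 2.5},
    {"x": 0, "y": 0, "z": -2.5, "turn": 0, "jaw": 2.5},
    {"x": 0, "y": 0, "z": -1.5, "turn": 0, "jaw": 2.5},
    {"x": 0, "y": 0, "z": -0.5, "turn": 0, "jaw": 2.5},
    {"x": 0, "y": 0, "z": 0, "turn": 0, "jaw": 2.5},
    {"x": 0, "y": 0, "z": 0, "turn": 0, "jaw": 2.5}
  ]
}}

```text
t: 49.43
tool_pos: [0.4656, -0.3837, 0.0347]
tool_rot: [-1.572, 0.073, -0.077]
contact_force: [0.3, -0.7, -0.7]
opening: 0.0329
```

Request:
{"fn": "play_rows", "kwargs": {
  "moves": [
    {"x": 0, "y": 0, "z": -0.6, "turn": 0, "jaw": 2.5},
    {"x": 0, "y": 0, "z": -0.3, "turn": 0, "jaw": 2.5},
    {"x": 0, "y": 0, "z": 0, "turn": 0, "jaw": 2.5},
    {"x": 0, "y": 0, "z": 0, "turn": 0, "jaw": 2.5}
  ]
}}

```text
t: 49.77
tool_pos: [0.4645, -0.3826, 0.0236]
tool_rot: [-1.57, 0.075, -0.076]
contact_force: [0.5, -0.5, -1.7]
opening: 0.0329
```

Request:
{"fn": "play_rows", "kwargs": {
  "moves": [
    {"x": 0, "y": 0, "z": -0.2, "turn": 0, "jaw": 2.5},
    {"x": 0, "y": 0, "z": 0, "turn": 0, "jaw": 2.5},
    {"x": 0, "y": 0, "z": 0, "turn": 0, "jaw": 2.5}
  ]
}}

```text
t: 50.02
tool_pos: [0.4647, -0.3828, 0.0233]
tool_rot: [-1.57, 0.075, -0.075]
contact_force: [-4.1, 4.2, 7.9]
opening: 0.0326
```

Contact felt (7.9 N upward) at the original grasp height. Release and rise.

Request:
{"fn": "play_rows", "kwargs": {
  "moves": [
    {"x": 0, "y": 0, "z": 0.1, "turn": 0, "jaw": 3.5},
    {"x": 0, "y": 0, "z": 0, "turn": 0, "jaw": 4.5},
    {"x": 0, "y": 0, "z": 0, "turn": 0, "jaw": 5.5},
    {"x": 0, "y": 0, "z": 0, "turn": 0, "jaw": 5.5},
    {"x": 0, "y": 0, "z": 1, "turn": 0, "jaw": 5.5},
    {"x": 0, "y": 0, "z": 2, "turn": 0, "jaw": 5.5},
    {"x": 0, "y": 0, "z": 3, "turn": 0, "jaw": 5.5},
    {"x": 0, "y": 0, "z": 4, "turn": 0, "jaw": 5.5}
  ]
}}

```text
t: 50.68
tool_pos: [0.4627, -0.3807, 0.1205]
tool_rot: [-1.565, 0.079, -0.072]
contact_force: [0.4, -0.0, -0.1]
opening: 0.0552
```

Request:
{"fn": "play_rows", "kwargs": {
  "moves": [
    {"x": 0, "y": 0, "z": 4, "turn": 0, "jaw": 5.5},
    {"x": 0, "y": 0, "z": 4, "turn": 0, "jaw": 5.5},
    {"x": -1, "y": 3, "z": 2, "turn": 0, "jaw": 5.5},
    {"x": -1, "y": 3.5, "z": 0, "turn": 0, "jaw": 5.5},
    {"x": -1, "y": 3.5, "z": 0, "turn": 0, "jaw": 5.5},
    {"x": 0, "y": 3.5, "z": 0, "turn": 0, "jaw": 5.5},
    {"x": 0, "y": 3, "z": 0, "turn": 0, "jaw": 5.5},
    {"x": 0, "y": 0, "z": 0, "turn": 0, "jaw": 5.5}
  ]
}}

```text
t: 51.35
tool_pos: [0.4341, -0.2135, 0.223]
tool_rot: [-1.568, 0.071, -0.073]
contact_force: [0.3, -0.0, 0.3]
opening: 0.055
```

```bash
python3 l.py w43.png; python3 m.py | grep -E 'scanner|pad|handle|spot|label|wash'; python3 -c "
from h import *
snap('side','s43.png');snap('scene','c43.png')"
```

```text
t 51.35 tcp [ 0.4341 -0.2135  0.223 ] jawyaw 84.73 yaxis [ 0.001  0.001 -1.   ] open 0.055 F [ 0.3 -0.   0.3] q [-0.61 -0.29  1.94  0.    1.49 -2.09]
drawer_handle: scene 0.66 [401. 233.] [0.616 0.239 0.1  ] side 0.88 [328. 215.] [0.603 0.239 0.1  ]  tri [0.607 0.246 0.093]
label: scene 0.71 [421. 250.] scene 0.21 [210. 275.] side 0.58 [368. 199.] side 0.17 [369. 223.]  tri [0.708 0.238 0.145]
scanner_grip: scene 0.80 [122. 267.] [ 0.459 -0.39   0.042] side 0.63 [282. 455.] side 0.17 [289. 473.] [ 0.467 -0.381  0.042]  tri [ 0.468 -0.387  0.052]
scanner_window: scene 0.57 [132. 296.] side 0.68 [326. 469.]  tri [ 0.53  -0.385  0.012]
pad_center: scene 0.82 [125. 282.] [ 0.477 -0.394  0.008] side 0.93 [289. 468.] [ 0.476 -0.382  0.008]  tri [ 0.479 -0.39   0.015]
spot_plate_center: scene 0.60 [210. 276.] [ 0.519 -0.202  0.004] side 0.94 [307. 376.] [ 0.518 -0.206  0.004]  tri [ 0.518 -0.202  0.001]
wash_bottle: scene 0.68 [497. 207.] [0.537 0.57  0.   ] side 0.67 [302. 198.] side 0.38 [289. 470.] [0.553 0.535 0.   ]  tri [ 0.548  0.561 -0.002]
```

View pics/s43.png

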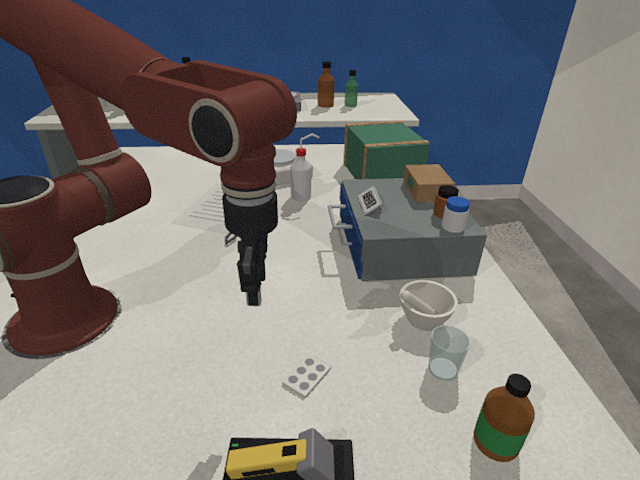

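View pics/c43.png

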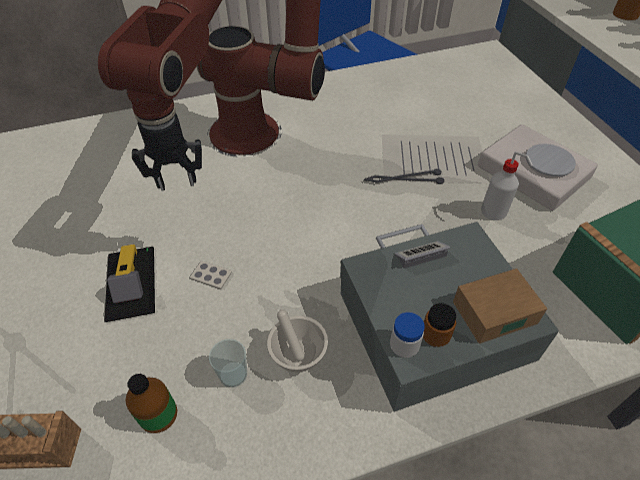

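```bash
python3 -c "
from h import *
st(); print(finish_job())"
```

```text
t 53.1 tcp [ 0.4344 -0.2175  0.2223] jawyaw 84.5 yaxis [ 0. -0. -1.] open 0.0551 F [ 0.5  0.4 -0.1] q [-0.62 -0.29  1.94 -0.    1.49 -2.09]
the job is handed in; nothing more can be done
None
```

I handed the job in at about 53 s, with all of it done as far as my checks could show. `finish_job` gives no verdict, so the outcome rests on the checks below.

- **Plates:** Four were there (copper, zinc, tin, iron), and I laid them flat and apart on the floor of the drawer. The picture taken just before shutting it showed all four lying separately. I took brass to be absent: one finder call placed it at the wash bottle, but no picture showed it. Zinc was let go about 1 cm above the floor and still landed flat.
- **Drawer:** I opened it to its stop, which briefly put about 75 N on the wrist (limit 120 N). It looked about 1.5 cm open at the start. I then pushed it shut until it stopped against about 21 N. A later picture from an angle showed a sliver of copper behind the front panel; by the stated geometry that is also visible with the drawer shut. The last handle readings ran from x = 0.603 to 0.616, against 0.614 when fully pressed, so one camera disagrees by about 1 cm.
- **Scan:** I held the scanner level for more than 2 s. The measured window was about 9.5 cm from the label, along its normal, and nothing moved during the hold.
- **Scanner put back:** It stands upright on its pad. The grip point is about 1 to 2 cm from the pad's centre, as intended, and the gripper is clear of everything.
- **Other things:** The spot plate and wash bottle measure where they started, within a few millimetres. The mortar, beaker and tongs look unmoved in the last pictures; I did not measure them again.

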